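# Open the dust filter and rack its bayonet cover

## Robot

A 6-joint arm with a two-finger parallel gripper is mounted at the origin on the work surface. World frame = base frame: x ahead of the robot, y to its left, z up, the work surface at z = 0. Lengths are in mm, angles in rad, forces in N, time in s.
With the tool pointing down it reaches from about 350 to 975 mm from the base axis. Payload 7.1 kg.
Tool frame: the origin (TCP) lies at the very end of the fingers, on their centre line; the grasp point (between the pads) lies 19 mm behind it; z points along the fingers, x is the direction in which the jaws open and shut, and the axes are right-handed (so a half turn about z gives the same grasp; the last joint's range is limited). The gripper opens to 88 mm and grips with 3 to 60 N. Pads are 20 mm wide; open, the fingers measure 115 mm over their backs; the gripper's body (75 mm by 178 mm) begins 61 mm behind the grasp point.
Start: joints at [1.307, 0.423, 1.63, -0, 1.089, -0.019], TCP at [151.445, 606.357, 196.275] pointing down, gripper open.
Joint ranges: [-3, 3], [-0.9, 2.11], [0.09, 2.58], [-1.31, 4.45], [0.11, 2.69], [-2.54, 2.54]. Speed limits (rad/s): [2.39, 2.39, 3.01, 3.14, 3.14, 3.14].

## Interface

Orientations are given as a rotation vector (axis times angle).
In Python, from workcell import ctrl gives the robot as it stands. The module is installed in compiled form; this text tells all that it offers.
- The arm moves only by the tool move_arm, never from a script. Its argument "motion" is a list of rows, each a list of 2 entries, a list of its own where there are three numbers: the shift along the tool's x, y, z normalised to -1 to 1, where 1 is 150 mm, then the turn, a rotation vector about the tool's x, y, z normalised to -1 to 1, where 1 is 60 degrees. In form: [[[x, y, z], [rx, ry, rz]], ...]. A call has exactly 5 rows; each row is the pose to reach, as a shift and turn from the pose commanded when the call began, along the tool's axes at that moment; what a row does not reach only later rows make up. A row lasts 1/8 s, in which the tool goes at most 62.5 mm and 10.7 degrees, less where a joint would pass 70% of its speed; a pose out of reach is approached as far as the arm can. A call with a number of a shift or a turn outside -1 to 1 is refused whole. A call with a gripper value outside its range is refused whole. "gripper" is the opening, from 0 (shut) to 1 (fully open), set as the call begins (left out, the last holds). The fingers move at their own pace and stop on an object; the grip force is fixed at half the most. Time passes only in rows, so rows that repeat a pose let the fingers close, or fill a call up. It gives the time, the measured TCP pose, the force and the opening at its end, in the units of the state.
- ctrl.get_obs(): the state, without advancing time (a new reading comes with each control period).
- ctrl.get_image(name): name is "side" or "top" or "wrist"; returns a dict with "pixels" (480x640x3 uint8, red, green, blue), "camera_matrix" (3x3 intrinsics, pixels), "R" (3x3) and "t" (3): a world point X has camera coordinates R X + t; the wrist camera has in their place "mount" (4x4, takes a point from camera to tool coordinates, whose origin is the TCP and whose axes are the tool frame's). Camera axes: x right, y down, z forward; pixel columns grow to the right and rows downward; lengths in mm; the calibration is good to about 2 mm. A picture is of the moment at which its call begins: read the wrist's pose just before it. There is no depth.
- ctrl.close_job(): hands the job in, once; it reports no verdict.
Trained networks look in the newest picture that a camera, given by its name, has taken for a name from the list of things; names that differ only in an ending like _2 or _b are one class to them, and where a whole thing is asked for, a point or a joint stands for the part that bears it (a point fixed in the world has none). Each returns a list of dicts, best first, with "p" (0 to 1); they miss things now and then, are a little off and sometimes report something else, mostly with a low value. They report only what shows in the picture. A call takes as long as a camera call. They do not tell look-alikes from the thing itself.
- ctrl.boxes_of(camera, name): "location" ([x, y, z] in mm, in world coordinates, good to about 4 mm: the middle of the surface that is visible of it).
- ctrl.regions_of(camera, name): "mask" (480x640 bool, what is visible of it).
- ctrl.pinpoint(camera, name): "location" ([x, y, z] in mm, in world coordinates, good to about 4 mm: a listed point, or the origin of a listed thing).
The state is a dict: "t": time; "qpos": joint angles; "qvel": joint speeds; "joint_torque": joint torques, N m; "ee_pos": TCP position; "orientation": TCP orientation; "ft_force": force on the tool from outside, world axes, zero at the start; "moment": the same for the moment, N m; "width": finger opening in mm.
Only numpy, scipy, OpenCV 4.12 (cv2) and the standard library are available. Lean on these libraries where they do the work, as an engineer would, in place of code of your own. Each camera call takes 0.05 s, during which the arm holds its last target.

## Task

Raise the green lid of the extractor cabinet until its struts hold it open, then press the red filter cover inside down, turn it a quarter turn anticlockwise to free it from its lugs without forcing it, and lift it out. Leave the cover standing on its edge in the slot of the yellow tray that is lined with the black rubber cradle, with the lid still up; do not drop the cover, and leave the brass taps in the tray and the other things on the bench where they are.

Things in the scene. Friction and masses are not known exactly. Their poses are not given: they have to be found in the camera images.
- cabinet: Grey open-topped sheet-steel extractor cabinet, fixed to the bench, 260 mm (its x) by 250 mm (its y) by 120 mm high, walls 4 mm, closed by the green lid. Origin: centre of its underside, on the bench; z up. The lid is hinged along its +y top edge. A strut runs inside along each of its two x walls.
- lid (a joint): Angle of the green lid: 0 shut, grows as it opens, stop at 1.75 rad. The lid (266 by 254 by 10 mm, 0.7 kg) falls shut below about 0.6 rad; from about 0.75 rad its two gas struts carry it on by themselves to the stop and hold it there. Starting to lift it takes about 3 N at the handle.
- lid_handle (a point): Centre of the round steel bar of the lid's handle: bar 12 mm thick, 100 mm long, along the lid's x (parallel to the hinge), bar centre 32 mm above the lid's top face and 225 mm from the hinge. Site axes: those of the lid (z is the lid's outward normal, y points from the handle to the hinge).
- lid_hinge (a point): Middle of the lid's hinge line, which runs along its x; at the cabinet's +y edge, 121 mm above the bench. When the lid opens, the handle swings up and over towards +y of the cabinet.
- pot: Aluminium filter pot fixed in the cabinet under the cover. Origin: on its axis, 4 mm above the bench; z up; mouth 45 mm above the bench. Locked: cover's x along the pot's x. Free: cover turned 90 degrees (75 to 100) anticlockwise seen from above. Two hooked keepers (outer radius 67 mm, tops 72 mm above the bench) hold the cover's ears; their teeth bar turning until the cover is pressed down 7 mm.
- pot_plate (a joint): Height of the sprung plate under the cover: 0 with the cover locked; below -0.007 m the cover can turn; bottom of travel -0.010 m; +0.003 m when the cover is free. The spring pushes up with 9 N at 0 and 13 N at the bottom.
- cover_grip (a point): Grasp point on the red bayonet cover (0.28 kg): on its axis, 40 mm above the underside of its plug, in the straight red grip 74 mm long (its x), 12 mm thick (y), 32 mm high; 12 mm below the grip's top, 20 mm above the disc. z: cover's axis, up while fitted; point then 81 mm above the bench. Fitted, take it from straight above; set down on the bench, also with the gripper leaning up to 45 degrees along x.
- cover_disc (a point): Centre of the cover's red disc (96 mm across, 6 mm thick), 23 mm below point cover_grip along the cover's z; same axes. Under the disc a black plug, 80 mm across, 14 mm deep, on which the cover stands when set down; two steel ears on the y axis (10 mm wide, 6 mm thick) reach 58 mm from the centre. Cover 52 mm high in all.
- tray: Yellow plastic tray fixed to the bench, 208 mm (its x) by 148 mm (its y), walls 39 mm high, 4 mm floor; two dividers along its y make three slots side by side in x, each 64 mm wide and 140 mm long. Origin: centre of its underside. One slot holds the rubber cradle, the other two a brass tap each.
- cradle_floor (a point): Centre of the floor of the black rubber cradle lining one slot of the tray, 7 mm above the bench. z up, x across the slot, y along it. Two ribs across it, 52 mm apart inside and 7 mm high, keep a disc on edge from rolling. A cover standing there has its disc's centre about 48 mm above this point and its axis along the cradle's x, either way round.
- tap0: Brass tap body lying in a slot of the tray, 36 mm high, 85 mm long; leave alone. Origin at the centre of its underside.
- tap1: The other brass tap body, alike; leave alone.
- tin: Tin, 62 mm across, 85 mm high, standing on the bench; leave alone. Origin at its foot.
- compound_bar: Brown bar of polishing compound, 45 by 75 mm, 40 mm high, on the bench; leave alone. Origin at its foot.
- wrench: Red pipe wrench, 200 mm long, 14 mm high, lying on the bench near the robot; leave alone.
- brush: Wooden wire brush, 190 mm long, 22 mm high, lying on the bench near the robot; leave alone.
- buff_wheel: Grey buffing wheel, 110 mm across, 26 mm thick, lying on the bench beyond the tray; leave alone. Origin at its foot.
- oil_jar: Jar with a black lid, 56 mm across, 75 mm high; leave alone. Origin at its foot.
Mind the look-alikes: they are no part of the job. Of the things like the part that bears cradle_floor, leave any that is purple or turquoise; of the rest the larger one is meant.

How it is judged (in metres and radians):
On the way, in this order (a step that is already met when the one before it is completed fails the run):
1. the lid is past its balance point and held open by its struts alone (value of joint lid above 1.4 rad and contact force between each of the arm, the fingers and lid below 0.1 N), for 0.2 s.
2. the cover has been turned a quarter turn in its pot (angle between the x axis of cover_grip and the y axis of pot, either way round below 0.35 rad and horizontal distance between cover_grip and pot below 0.012 m and angle between cover_grip's own z axis and vertical below 0.2 rad), for 0.1 s.
3. the cover has been lifted clear of the pot (z of cover_disc in the frame of pot above 0.1 m), for 0.1 s.
At the end, for the whole second after the job is handed in: The lid is open beyond 1.4 rad; the cover stands on edge in the rubber-lined slot, its axis within 30 degrees of level, its disc's centre within 32 mm across and 30 mm along the slot of the cradle's middle and 30 to 70 mm above its floor; it is at rest and released (angle between cover_disc's own z axis and vertical between 1.05 and 2.09 rad and x of cover_disc in the frame of cradle_floor between -0.032 and 0.032 m and y of cover_disc in the frame of cradle_floor between -0.03 and 0.03 m and z of cover_disc in the frame of cradle_floor between 0.03 and 0.07 m and linear speed of cover below 0.03 m/s and value of joint lid above 1.4 rad); the robot touches nothing.
It fails at once if the cover has been wrenched against its lugs or rammed into the pot with more than 80 N (contact force between cover and pot above 80 N).
It fails at once if a tap or another thing on the bench has been shifted by more than 30 mm (distance of any of tap0, tap1, tin, compound_bar, wrench, brush, buff_wheel, oil_jar from where it was at the start of the episode above 0.03 m).
It fails at once if the cover has been dropped or thrown: it moves faster than 0.9 m/s out of the gripper (linear speed of cover above 0.9 m/s and contact force between the fingers and cover below 0.1 N).
It also fails if it takes over 72 s, if anything falls off the work surface, if the arm or the gripper's body presses on something with over 40 N, if the wrist force passes 120 N, or if a joint passes its speed limit or range.

## Working session

There is one attempt and no reset: what is moved stays moved. The work goes in short steps, Python scripts to look and compute and a tool call to move; the robot and the scene stay as the last step left them, time stands still between calls to the robot, and variables do not carry over. Pictures are saved under pics/ and viewed, and the job is handed in when it is done.

Besides the shell and the picture viewer there is one more tool, called as name(argument=value, ...) on one line, values as JSON. move_arm: Moves the arm, as the interface text tells. Its arguments: {"type":"object","properties":{"motion":{"type":"array","items":{"type":"array"}},"gripper":{"type":"number"}},"required":["motion"]}

```bash
mkdir -p pics; cat > h.py <<'E'
from workcell import ctrl
import numpy as np, cv2
from scipy.spatial.transform import Rotation as R
def snap(cam,fn):
    im=ctrl.get_image(cam); cv2.imwrite('pics/'+fn,im['pixels'][:,:,::-1]); return im
E
python3 - <<'E'
from h import *
o=ctrl.get_obs(); print(o)
for c in ('side','top','wrist'):
    im=snap(c,c+'0.png')
    for n in ['cabinet','lid_handle','lid_hinge','tray','cradle_floor','tap0','tin','compound_bar','wrench','brush','buff_wheel','oil_jar','pot','cover_grip']:
        if c=='wrist' and n not in('lid_handle','cradle_floor'): continue
        r=ctrl.pinpoint(c,n)
        print(c,n,[(np.round(d['location']).tolist(),round(d['p'],2)) for d in r])
E
```

```text
{'t': 0.0, 'qpos': array([ 1.30698798e+00,  4.23817612e-01,  1.63068938e+00, -5.43727072e-05,
        1.08860190e+00, -1.89823085e-02]), 'qvel': array([ 0.00202158,  0.00121419, -0.00072025,  0.00034502, -0.00056799,
        0.00075015]), 'joint_torque': array([-1.56343009e-05, -5.44626939e+01, -2.73655128e+01,  6.44238107e-02,
        2.28468730e-02, -1.16177639e-04]), 'ee_pos': array([151.31627655, 605.78972177, 195.51647752]), 'orientation': array([ 2.47530018e+00,  1.93301035e+00, -1.85866425e-03]), 'ft_force': array([-0.4490167 ,  0.175839  , -0.23629523]), 'moment': array([-0.03335007, -0.02338514,  0.01318968]), 'width': 87.91322297928605}
side cabinet [([591.0, 273.0, 1.0], 0.72)]
side lid_handle [([572.0, 175.0, 165.0], 0.74), ([550.0, -293.0, -1.0], 0.32)]
side lid_hinge [([614.0, 401.0, 125.0], 0.64), ([415.0, -14.0, -4.0], 0.38)]
side tray [([551.0, -295.0, -2.0], 0.78), ([551.0, -227.0, 2.0], 0.43)]
side cradle_floor [([291.0, -510.0, 4.0], 0.79), ([552.0, -362.0, 8.0], 0.71), ([718.0, -289.0, 0.0], 0.71), ([222.0, -336.0, -1.0], 0.68)]
side tap0 [([552.0, -226.0, 4.0], 
[... 458 characters left out ...]

top lid_handle [([570.0, 176.0, 167.0], 0.94)]
top lid_hinge [([614.0, 396.0, 119.0], 0.73)]
top tray [([559.0, -297.0, 2.0], 0.74)]
top cradle_floor [([224.0, -336.0, 4.0], 0.88), ([551.0, -367.0, 11.0], 0.82), ([719.0, -288.0, 5.0], 0.69), ([288.0, -514.0, 1.0], 0.67)]
top tap0 [([555.0, -294.0, 8.0], 0.82), ([554.0, -227.0, 6.0], 0.58)]
top tin [([589.0, 272.0, 2.0], 0.7), ([729.0, -33.0, -4.0], 0.59)]
top compound_bar [([415.0, -16.0, -2.0], 0.71)]
top wrench [([362.0, -264.0, -1.0], 0.57)]
top brush [([354.0, 201.0, 1.0], 0.86)]
top buff_wheel [([584.0, -509.0, 1.0], 0.58)]
top oil_jar [([389.0, -415.0, 4.0], 0.81)]
top pot []
top cover_grip []
wrist lid_handle []
wrist cradle_floor []
```

View pics/side0.png

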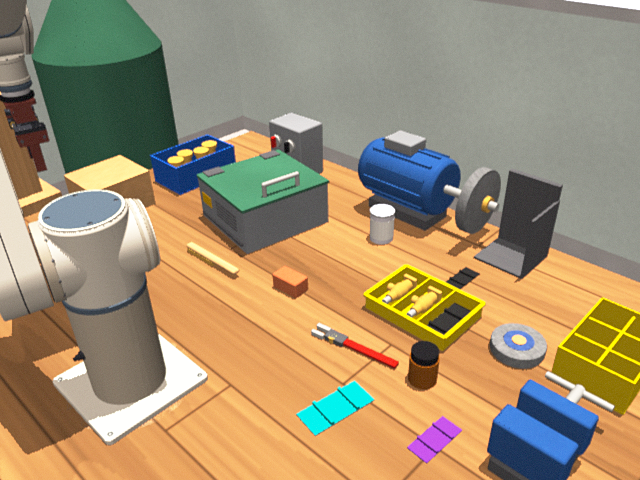

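View pics/top0.png

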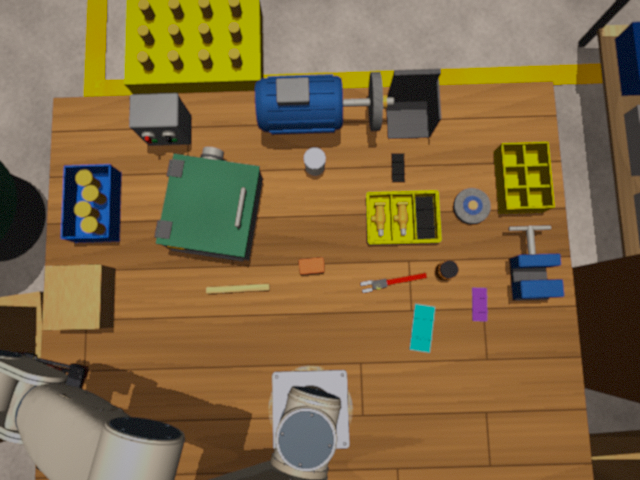

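View pics/wrist0.png

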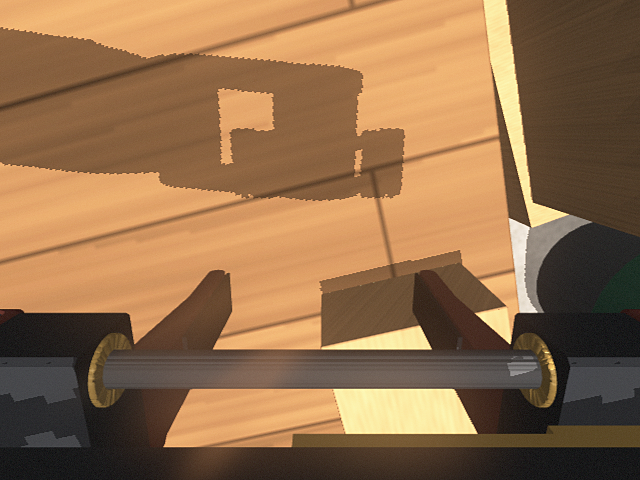

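```bash
cat >> h.py <<'E'
import json,os
def ray(im,uv,z):
    K=np.array(im['camera_matrix']);Rm=np.array(im['R']);t=np.array(im['t'])
    d=Rm.T@(np.linalg.inv(K)@np.array([uv[0],uv[1],1.])); c=-Rm.T@t
    return c+d*(z-c[2])/d[2]
def proj(im,X):
    K=np.array(im['camera_matrix']); c=np.array(im['R'])@np.array(X)+np.array(im['t']); p=K@c; return p[:2]/p[2]
E
python3 - <<'E'
from h import *
for c in ('top','side'):
    im=snap(c,c+'1.png')
    r=ctrl.regions_of(c,'lid_handle')
    m=r[0]['mask'].astype(np.uint8); print(c,r[0]['p'],m.sum())
    cs,_=cv2.findContours(m,cv2.RETR_EXTERNAL,cv2.CHAIN_APPROX_NONE); k=max(cs,key=cv2.contourArea)
    pts=np.array([ray(im,p[0],130)[:2] for p in k],np.float32)
    print(cv2.minAreaRect(pts))
    for n,z in(('cradle_floor',9),('tray',39)):
      for d in ctrl.regions_of(c,n):
        m=d['mask'].astype(np.uint8); cs,_=cv2.findContours(m,cv2.RETR_EXTERNAL,cv2.CHAIN_APPROX_NONE); k=max(cs,key=cv2.contourArea)
        pts=np.array([ray(im,p[0],z)[:2] for p in k],np.float32)
        print(n,d['p'],cv2.minAreaRect(pts))
    # handle bar: bright pixels
    p=im['pixels'][150:260,150:270] if c=='top' else im['pixels'][165:200,255:305]
    cv2.imwrite('pics/c_%s.png'%c,cv2.resize(p[:,:,::-1],None,fx=5,fy=5,interpolation=cv2.INTER_NEAREST))
E
```

```text
top 0.65 8312
((589.3115234375, 271.3927307128906), (258.0020446777344, 271.4480285644531), 79.43093872070312)
cradle_floor 0.86 ((224.19650268554688, -337.1695556640625), (62.293087005615234, 139.40847778320312), 78.33502197265625)
cradle_floor 0.69 ((714.7333374023438, -291.36016845703125), (43.2933349609375, 95.71053314208984), 87.18428802490234)
cradle_floor 0.67 ((288.04925537109375, -511.1249084472656), (44.22368240356445, 95.99227142333984), 85.8844985961914)
cradle_floor 0.64 ((554.1305541992188, -363.34027099609375), (56.216064453125, 133.16078186035156), 89.62049102783203)
tray 0.77 ((555.2349853515625, -294.662353515625), (223.46109008789062, 164.17672729492188), 88.28702545166016)
side 0.6 4739
((582.4151000976562, 263.7053527832031), (278.5634765625, 277.72198486328125), 80.16378021240234)
cradle_floor 0.9 ((280.5103454589844, -516.3070678710938), (47.22886276245117, 100.28763580322266), 86.5992431640625)
cradle_floor 0.88 ((706.9722290039062, -298.2499694824219), (42.68918228149414, 85.78263092041016), 87.99077606201172)
cradle_floor 0.8 ((216.76019287109375, -343.2173767089844), (67.49687194824219, 137.6798095703125), 81.32203674316406)
cradle_floor 0.78 ((564.9904174804688, -356.09283447265625), (104.89340209960938, 45.57875061035156), 0.7715612649917603)
tray 0.98 ((535.5665893554688, -303.9888610839844), (236.1678009033203, 194.35777282714844), 89.78843688964844)
```

View pics/c_top.png

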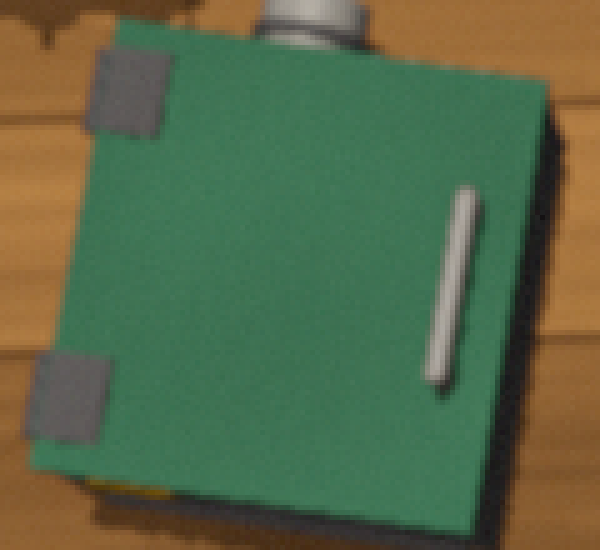

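```bash
cat >> h.py <<'E'
def Rt(beta,lean=0,axis=None):
    x=np.array([np.cos(beta),np.sin(beta),0]);z=np.array([0,0,-1.]);M=np.stack([x,np.cross(z,x),z],1)
    if axis is not None: M=R.from_rotvec(np.array(axis)*lean).as_matrix()@M
    return M
def load():
    d=json.load(open('cmd.json')); return np.array(d['p']),np.array(d['R'])
def save(p,M): json.dump({'p':list(map(float,p)),'R':np.array(M).tolist()},open('cmd.json','w'))
def rel(p,M,p0,M0):
    return np.round(M0.T@(p-p0)/150,3).tolist(), np.round(R.from_matrix(M0.T@M).as_rotvec()/(np.pi/3),3).tolist()
def adv(row):
    p,M=load(); save(p+M@(np.array(row[0])*150), M@R.from_rotvec(np.array(row[1])*np.pi/3).as_matrix())
def plan(wps,do=True):
    """wps list of (p,M), one per row; groups of 5 printed; state advanced"""
    p0,M0=load()
    for i in range(0,len(wps),5):
        g=wps[i:i+5]
        while len(g)<5: g.append(g[-1])
        rows=[list(rel(np.array(p,float),M,p0,M0)) for p,M in g]
        print(json.dumps(rows)); print('  max',np.abs(np.array(rows)).max())
        if do: adv(rows[-1]); p0,M0=load()
def interp(p0,M0,p1,M1,n):
    rv=R.from_matrix(M0.T@M1).as_rotvec(); p0=np.array(p0,float);p1=np.array(p1,float)
    return [(p0+(p1-p0)*k/n, M0@R.from_rotvec(rv*k/n).as_matrix()) for k in range(1,n+1)]
YAW=-0.187; B=YAW+np.pi/2
CX=np.array([np.cos(YAW),np.sin(YAW),0]);CY=np.array([-np.sin(YAW),np.cos(YAW),0])
E
python3 - <<'E'
from h import *
o=ctrl.get_obs()
save([151.445,606.357,196.275],R.from_rotvec(o['orientation']).as_matrix())
p0,M0=load(); print(M0)
M1=Rt(B)
a=[330,400,290]; b=[571,175.5,235]
w=interp(p0,M0,a,M1,10)+interp(a,M1,b,M1,10)
plan(w)
E
```

```text
[[ 2.42398344e-01  9.70176810e-01  1.13219894e-05]
 [ 9.70176810e-01 -2.42398343e-01 -2.70503054e-05]
 [-2.34991475e-05  1.75412808e-05 -1.00000000e+00]]
[[[-0.105, 0.149, -0.062], [0.0, 0.0, -0.006]], [[-0.209, 0.298, -0.125], [0.0, 0.0, -0.011]], [[-0.314, 0.447, -0.187], [0.0, 0.0, -0.017]], [[-0.418, 0.595, -0.25], [0.0, 0.0, -0.022]], [[-0.523, 0.744, -0.312], [0.0, 0.0, -0.028]]]
  max 0.744
[[[-0.109, 0.146, -0.063], [0.0, 0.0, -0.005]], [[-0.218, 0.292, -0.125], [0.0, 0.0, -0.011]], [[-0.327, 0.437, -0.188], [0.0, 0.0, -0.016]], [[-0.436, 0.583, -0.25], [0.0, 0.0, -0.022]], [[-0.545, 0.729, -0.313], [0.0, 0.0, -0.027]]]
  max 0.729
[[[-0.117, 0.185, 0.037], [0.0, 0.0, -0.0]], [[-0.234, 0.371, 0.074], [0.0, 0.0, -0.0]], [[-0.351, 0.557, 0.11], [0.0, 0.0, -0.0]], [[-0.468, 0.743, 0.147], [0.0, 0.0, -0.0]], [[-0.585, 0.928, 0.184], [0.0, 0.0, -0.0]]]
  max 0.928
[[[-0.118, 0.186, 0.036], [0.0, 0.0, -0.0]], [[-0.235, 0.372, 0.073], [0.0, 0.0, -0.0]], [[-0.352, 0.557, 0.11], [0.0, 0.0, -0.0]], [[-0.469, 0.743, 0.146], [0.0, 0.0, -0.0]], [[-0.586, 0.929, 0.183], [0.0, 0.0, -0.0]]]
  max 0.929
```

move_arm(motion=[[[-0.105, 0.149, -0.062], [0.0, 0.0, -0.006]], [[-0.209, 0.298, -0.125], [0.0, 0.0, -0.011]], [[-0.314, 0.447, -0.187], [0.0, 0.0, -0.017]], [[-0.418, 0.595, -0.25], [0.0, 0.0, -0.022]], [[-0.523, 0.744, -0.312], [0.0, 0.0, -0.028]]])

```text
t: 2.68
ee_pos: [241.3, 502.5, 243.5]
orientation: [-2.447, -1.97, -0.0]
ft_force: [0.3, 0.8, -0.1]
width: 87.8
```

move_arm(motion=[[[-0.109, 0.146, -0.063], [0.0, 0.0, -0.005]], [[-0.218, 0.292, -0.125], [0.0, 0.0, -0.011]], [[-0.327, 0.437, -0.188], [0.0, 0.0, -0.016]], [[-0.436, 0.583, -0.25], [0.0, 0.0, -0.022]], [[-0.545, 0.729, -0.313], [0.0, 0.0, -0.027]]])

```text
t: 3.3
ee_pos: [330.6, 399.3, 290.4]
orientation: [-2.419, -2.004, -0.0]
ft_force: [0.3, 0.5, -0.3]
width: 87.8
```

move_arm(motion=[[[-0.117, 0.185, 0.037], [0.0, 0.0, 0.0]], [[-0.234, 0.371, 0.074], [0.0, 0.0, 0.0]], [[-0.351, 0.557, 0.11], [0.0, 0.0, 0.0]], [[-0.468, 0.743, 0.147], [0.0, 0.0, 0.0]], [[-0.585, 0.928, 0.184], [0.0, 0.0, 0.0]]])

```text
t: 3.92
ee_pos: [451.2, 287.1, 262.4]
orientation: [2.419, 2.004, 0.0]
ft_force: [0.4, -0.1, -0.1]
width: 87.8
```

move_arm(motion=[[[-0.118, 0.186, 0.036], [0.0, 0.0, 0.0]], [[-0.235, 0.372, 0.073], [0.0, 0.0, 0.0]], [[-0.352, 0.557, 0.11], [0.0, 0.0, 0.0]], [[-0.469, 0.743, 0.146], [0.0, 0.0, 0.0]], [[-0.586, 0.929, 0.183], [0.0, 0.0, 0.0]]])

```text
t: 4.55
ee_pos: [571.8, 174.8, 234.9]
orientation: [2.419, 2.004, 0.0]
ft_force: [-0.2, -0.1, -0.0]
width: 87.7
```

```bash
python3 - <<'E'
from h import *
im=snap('wrist','w1.png'); print(np.round(im['mount'],2).tolist())
for n in('lid_handle','lid_hinge'):print([(np.round(d['location'],1).tolist(),round(d['p'],2)) for d in ctrl.pinpoint('wrist',n)])
print(ctrl.get_obs()['qpos'])
E
```

```text
[[1.0, -0.0, 0.0, 0.29], [0.0, 0.96, 0.27, -72.3], [-0.0, -0.27, 0.96, -188.58], [0.0, 0.0, 0.0, 1.0]]
[([573.4, 173.6, 164.0], 0.72)]
[([613.9, 397.9, 118.2], 0.56)]
[ 2.76624916e-01  3.42288664e-01  1.65774163e+00  1.22161686e-04
  1.14232897e+00 -1.10485108e+00]
```

View pics/w1.png

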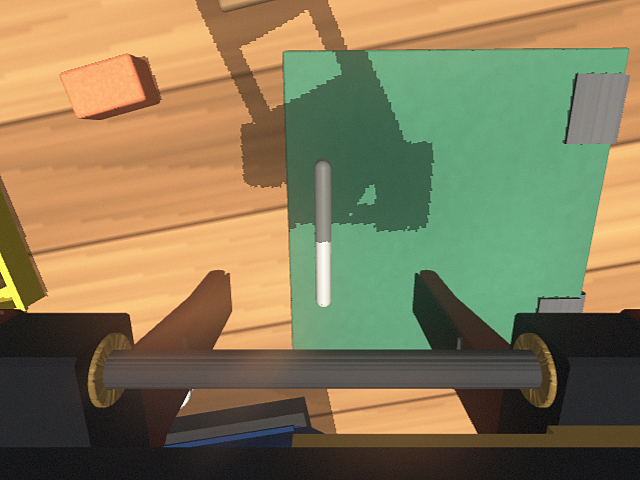

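```bash
python3 - <<'E'
from h import *
p0,M0=load(); b=[571.6,174.8,144]
plan(interp(p0,M0,b,M0,5))
E
```

```text
[[[-0.001, 0.001, 0.121], [0.0, 0.0, 0.0]], [[-0.002, 0.002, 0.243], [0.0, 0.0, 0.0]], [[-0.002, 0.003, 0.364], [0.0, 0.0, 0.0]], [[-0.003, 0.004, 0.485], [0.0, 0.0, 0.0]], [[-0.004, 0.005, 0.607], [0.0, 0.0, 0.0]]]
  max 0.607
```

move_arm(motion=[[[0, 0, 0.121], [0, 0, 0]], [[-0.002, 0.002, 0.243], [0, 0, 0]], [[-0.002, 0.003, 0.364], [0, 0, 0]], [[-0.003, 0.004, 0.485], [0, 0, 0]], [[-0.004, 0.005, 0.607], [0, 0, 0]]])

```text
t: 5.32
ee_pos: [571.4, 174.9, 142.4]
orientation: [-2.419, -2.004, 0.001]
ft_force: [0.1, -0.6, -0.1]
width: 87.6
```

move_arm(motion=[[[0, 0, 0], [0, 0, 0]], [[0, 0, 0], [0, 0, 0]], [[0, 0, 0], [0, 0, 0]], [[0, 0, 0], [0, 0, 0]], [[0, 0, 0], [0, 0, 0]]], gripper=0.0)

```text
t: 5.95
ee_pos: [571.9, 174.9, 144.3]
orientation: [2.419, 2.004, 0.001]
ft_force: [0.2, 0.5, -0.1]
width: 41.0
```

move_arm(motion=[[[0, 0, 0], [0, 0, 0]], [[0, 0, 0], [0, 0, 0]], [[0, 0, 0], [0, 0, 0]], [[0, 0, 0], [0, 0, 0]], [[0, 0, 0], [0, 0, 0]]])

```text
t: 6.58
ee_pos: [571.7, 174.8, 143.9]
orientation: [-2.419, -2.004, 0.0]
ft_force: [-0.8, 0.1, -0.5]
width: 0.3
```

```bash
python3 - <<'E'
from h import *
p0,M0=load(); 
H=p0+M0@[0,0,-19]; hp=H.copy(); print(H)
hy=225; hz=41; hinge=H+CY*hy-np.array([0,0,hz])
wps=[]
N=25
for k in range(1,N+1):
    th=1.2*k/N; lean=0.6*k/N
    b=hinge+CY*(-hy*np.cos(th)+hz*np.sin(th))+np.array([0,0,hy*np.sin(th)+hz*np.cos(th)])
    M=R.from_rotvec(-CX*lean).as_matrix()@M0   # lid opens: rotation about -CX raises -y side
    wps.append((b+M@[0,0,19],M))
print(wps[-1][0],wps[-1][1][:,2])
plan(wps)
E
```

```text
[571.64842657 174.789768   162.94143155]
[603.4312306  342.76387389 330.82577971] [-0.10496172 -0.55482157 -0.8253218 ]
[[[0.012, -0.0, -0.072], [-0.0, -0.023, -0.0]], [[0.027, -0.0, -0.143], [-0.0, -0.046, -0.0]], [[0.046, -0.0, -0.213], [-0.0, -0.069, -0.0]], [[0.068, -0.0, -0.282], [-0.0, -0.092, -0.0]], [[0.093, -0.0, -0.35], [-0.0, -0.115, -0.0]]]
  max 0.35
[[[0.02, -0.0, -0.069], [-0.0, -0.023, -0.0]], [[0.044, -0.0, -0.137], [-0.0, -0.045, -0.0]], [[0.07, -0.0, -0.204], [-0.0, -0.068, -0.0]], [[0.1, -0.0, -0.27], [-0.0, -0.091, -0.0]], [[0.133, -0.0, -0.334], [-0.0, -0.114, -0.0]]]
  max 0.334
[[[0.029, -0.0, -0.066], [-0.0, -0.023, 0.0]], [[0.06, -0.0, -0.131], [-0.0, -0.046, 0.0]], [[0.095, -0.0, -0.194], [-0.0, -0.069, 0.0]], [[0.133, -0.0, -0.255], [-0.0, -0.092, 0.0]], [[0.173, -0.0, -0.314], [-0.0, -0.115, 0.0]]]
  max 0.314
[[[0.036, -0.0, -0.062], [-0.0, -0.023, 0.0]], [[0.075, -0.0, -0.122], [-0.0, -0.046, 0.0]], [[0.117, -0.0, -0.18], [-0.0, -0.069, 0.0]], [[0.162, -0.0, -0.236], [-0.0, -0.091, 0.0]], [[0.209, -0.0, -0.289], [-0.0, -0.114, 0.0]]]
  max 0.289
[[[0.043, -0.0, -0.057], [-0.0, -0.023, 0.0]], [[0.089, -0.0, -0.111], [-0.0, -0.046, 0.0]], [[0.137, -0.0, -0.164], [-0.0, -0.069, 0.0]], [[0.188, -0.0, -0.213], [-0.0, -0.092, 0.0]], [[0.241, -0.0, -0.26], [-0.0, -0.115, 0.0]]]
  max 0.26
```

```bash
python3 - <<'E'
from h import *
im=snap('wrist','w2.png'); snap('side','s2.png')
print([(np.round(d['location'],1).tolist(),round(d['p'],2)) for d in ctrl.pinpoint('wrist','lid_handle')])
print([(np.round(d['location'],1).tolist(),round(d['p'],2)) for d in ctrl.pinpoint('side','lid_handle')])
E
```

```text
[]
[([572.0, 175.2, 164.0], 0.8)]
```

View pics/w2.png

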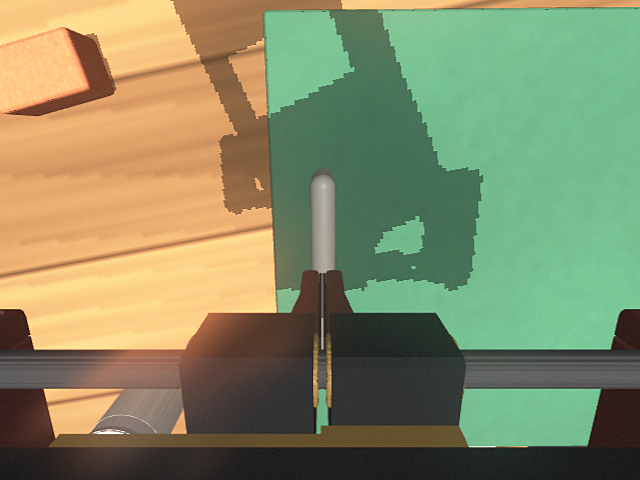

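View pics/s2.png

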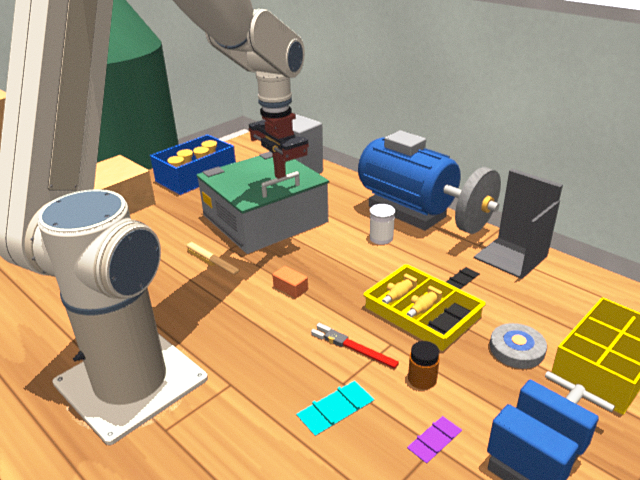

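```bash
python3 - <<'E'
from h import *
im=ctrl.get_image('wrist'); mt=np.array(im['mount']);K=im['camera_matrix']
def wray(p,M,uv,z):
    T=np.eye(4);T[:3,:3]=M;T[:3,3]=p; C=T@mt
    d=C[:3,:3]@np.linalg.inv(K)@np.array([uv[0],uv[1],1]);c=C[:3,3]
    return c+d*(z-c[2])/d[2]
M=Rt(B)
for uv in((323,160),(323,305)):
  print('w1',wray(np.array([571.8,174.8,234.9]),M,uv,165))
print('w2',wray(np.array([571.7,174.8,144]),M,(322,170),165))
for uv in((323,270),):print('tip',wray(np.array([571.7,174.8,144]),M,uv,144))
C=mt; 
def pr(X):
    c=np.linalg.inv(mt)@np.r_[X,1]; p=K@c[:3]; return p[:2]/p[2]
print('TCP px',pr([0,0,0]),pr([0,-10,0]),pr([0,10,0]),pr([0,0,-19]))
im=snap('top','t2.png'); 
for uv in ((243.4,188),(237.4,225.6)): print(ray(im,uv,166))
im=ctrl.get_image('side')
for uv in ((265,187),(298,178)): print(ray(im,uv,166))
E
```

```text
w1 [517.87560067 186.11272585 165.        ]
w1 [626.32234714 165.67672147 165.        ]
w2 [516.06613042 185.6905797  165.        ]
tip [571.54470999 175.76297989 144.        ]
TCP px [321.33342185 270.56539445] [321.32461344 253.29887304] [321.3419991  287.37879609] [321.28245791 284.21939315]
[623.66695485 164.66502522 166.        ]
[518.11918421 181.98812712 166.        ]
[511.35704215 165.36348776 166.        ]
[599.92595375 139.19167466 166.        ]
```

```bash
python3 - <<'E'
from h import *
im=ctrl.get_image('side'); 
im0=cv2.imread('pics/side0.png'); a=im0[160:205,250:310]; b=im['pixels'][120:205,240:310][:,:,::-1]
cv2.imwrite('pics/cs.png',np.hstack([cv2.resize(a,(480,360),interpolation=2),cv2.resize(b,(300,360),interpolation=2)]))
for z in (120,131,140,150,163):
  print(z,[proj(im,np.array([571.6,174.8,z])+CX*s).round(1).tolist() for s in(-50,0,50)], proj(im,[571.7,174.8,z]).round(1))
E
```

```text
120 [[264.8, 199.2], [281.4, 193.5], [297.5, 188.0]] [281.4 193.5]
131 [[264.4, 195.4], [281.1, 189.8], [297.3, 184.3]] [281.2 189.7]
140 [[264.2, 192.3], [280.9, 186.7], [297.2, 181.2]] [281.  186.6]
150 [[263.9, 188.8], [280.7, 183.2], [297.0, 177.8]] [280.7 183.2]
163 [[263.5, 184.2], [280.4, 178.6], [296.8, 173.2]] [280.4 178.6]
```

View pics/cs.png

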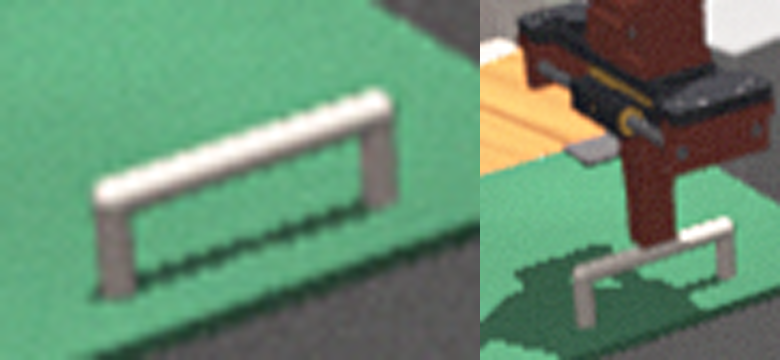

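```bash
python3 - <<'E'
from h import *
im=ctrl.get_image('wrist'); mt=np.array(im['mount']);K=im['camera_matrix'];print(K)
def pr(X):
    c=np.linalg.inv(mt)@np.r_[X,1]; p=K@c[:3]; return (p[:2]/p[2]).round(1).tolist()
for z in(0,-10,-20,-25,-30): print(z,pr([44,-10,z]),pr([44,10,z]),pr([57,-10,z]))
a=cv2.imread('pics/w1.png')[230:350,150:480]
cv2.imwrite('pics/cw.png',cv2.resize(a,None,fx=2.4,fy=2.4))
E
```

```text
[[365.15749104   0.         321.87230001]
 [  0.         365.15749104 235.58092026]
 [  0.           0.           1.        ]]
0 [402.3, 253.3] [400.2, 287.4] [426.2, 253.3]
-10 [406.4, 259.4] [404.1, 295.0] [431.6, 259.4]
-20 [411.0, 266.1] [408.4, 303.4] [437.5, 266.1]
-25 [413.4, 269.7] [410.7, 307.9] [440.7, 269.7]
-30 [416.0, 273.6] [413.2, 312.7] [444.1, 273.6]
```

View pics/cw.png

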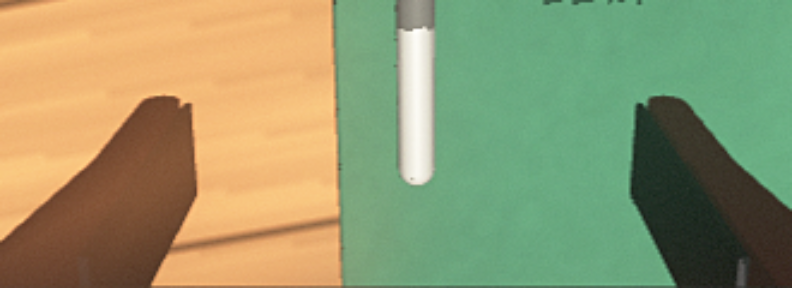

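move_arm(motion=[[[0, 0, -0.1], [0, 0, 0]], [[0, 0, -0.1], [0, 0, 0]], [[0, 0, -0.1], [0, 0, 0]], [[0, 0, -0.1], [0, 0, 0]], [[0, 0, -0.1], [0, 0, 0]]], gripper=0.5)

```text
t: 7.65
ee_pos: [571.5, 174.8, 158.7]
orientation: [-2.419, -2.004, 0.001]
ft_force: [-0.3, -0.1, -0.1]
width: 43.5
```

move_arm(motion=[[[0, 0, 0.05], [0, 0, 0]], [[0, 0, 0.1], [0, 0, 0]], [[0, 0, 0.15], [0, 0, 0]], [[0, 0, 0.19], [0, 0, 0]], [[0, 0, 0.2], [0, 0, 0]]])

```text
t: 8.28
ee_pos: [571.3, 174.7, 128.2]
orientation: [-2.419, -2.004, 0.001]
ft_force: [0.4, 0.6, 0.8]
width: 44.1
```

move_arm(motion=[[[0, 0, 0.015], [0, 0, 0]], [[0, 0, 0.03], [0, 0, 0]], [[0, 0, 0.045], [0, 0, 0]], [[0, 0, 0.06], [0, 0, 0]], [[0, 0, 0.06], [0, 0, 0]]], gripper=0.0)

```text
t: 8.9
ee_pos: [572.0, 175.5, 121.1]
orientation: [-2.419, -2.004, -0.002]
ft_force: [-2.9, 2.5, 8.4]
width: 11.3
```

```bash
python3 - <<'E'
from h import *
im=snap('side','s3.png')
b=im['pixels'][120:205,240:310][:,:,::-1]
cv2.imwrite('pics/cs3.png',cv2.resize(b,(500,600),interpolation=2))
print(ctrl.get_obs()['width'],ctrl.get_obs()['ft_force'])
E
```

```text
11.26038971180229 [-3.82725209  1.75888427  7.94821679]
```

View pics/cs3.png

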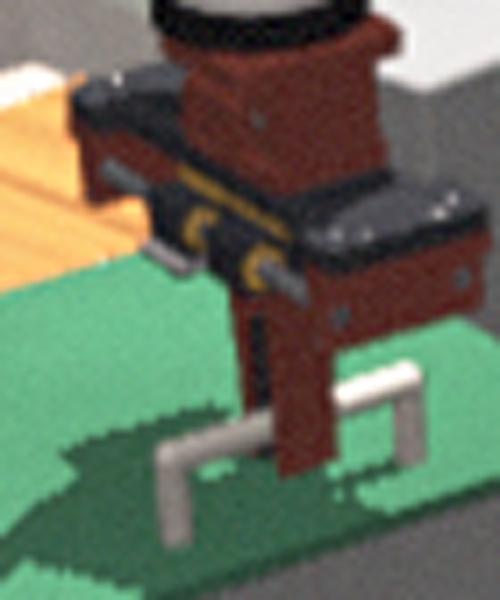

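```bash
python3 - <<'E'
from h import *
M0=Rt(B); p0=np.array([571.6,174.8,120]); save(p0,M0)
H=p0+M0@[0,0,-43]
hy=225; hz=41; hinge=H+CY*hy-np.array([0,0,hz]); print(hinge)
wps=[]
N=25
for k in range(1,N+1):
    th=1.2*k/N; lean=0.6*k/N
    b=hinge+CY*(-hy*np.cos(th)+hz*np.sin(th))+np.array([0,0,hy*np.sin(th)+hz*np.cos(th)])
    M=R.from_rotvec(-CX*lean).as_matrix()@M0
    wps.append((b+M@[0,0,43],M))
print(wps[-1][0],wps[-1][1][:,2])
plan(wps)
E
```

```text
[613.43020829 395.87743819 122.        ]
[600.86320183 329.45937081 311.07603084] [-0.10497383 -0.55479872 -0.82533561]
[[[0.008, 0.0, -0.072], [-0.0, -0.023, 0.0]], [[0.019, 0.0, -0.143], [-0.0, -0.046, 0.0]], [[0.034, 0.0, -0.213], [-0.0, -0.069, -0.0]], [[0.052, 0.0, -0.283], [-0.0, -0.092, 0.0]], [[0.074, -0.0, -0.351], [-0.0, -0.115, 0.0]]]
  max 0.351
[[[0.016, 0.0, -0.069], [-0.0, -0.023, 0.0]], [[0.036, 0.0, -0.138], [-0.0, -0.045, 0.0]], [[0.059, 0.0, -0.205], [-0.0, -0.068, 0.0]], [[0.085, 0.0, -0.271], [-0.0, -0.091, 0.0]], [[0.114, -0.0, -0.335], [-0.0, -0.114, 0.0]]]
  max 0.335
[[[0.025, -0.0, -0.066], [-0.0, -0.023, -0.0]], [[0.052, 0.0, -0.131], [-0.0, -0.046, -0.0]], [[0.083, 0.0, -0.194], [-0.0, -0.069, 0.0]], [[0.117, -0.0, -0.256], [-0.0, -0.092, 0.0]], [[0.154, -0.0, -0.315], [-0.0, -0.115, 0.0]]]
  max 0.315
[[[0.032, -0.0, -0.062], [-0.0, -0.023, 0.0]], [[0.067, -0.0, -0.122], [-0.0, -0.046, 0.0]], [[0.105, -0.0, -0.18], [-0.0, -0.069, 0.0]], [[0.146, -0.0, -0.237], [-0.0, -0.091, 0.0]], [[0.189, -0.0, -0.291], [-0.0, -0.114, 0.0]]]
  max 0.291
[[[0.04, -0.0, -0.056], [-0.0, -0.023, 0.0]], [[0.082, -0.0, -0.111], [-0.0, -0.046, 0.0]], [[0.126, -0.0, -0.163], [-0.0, -0.069, 0.0]], [[0.173, -0.0, -0.214], [-0.0, -0.092, 0.0]], [[0.223, -0.0, -0.261], [-0.0, -0.115, 0.0]]]
  max 0.261
```

move_arm(motion=[[[0.008, 0.0, -0.072], [0, -0.023, 0.0]], [[0.019, 0.0, -0.143], [0, -0.046, 0.0]], [[0.034, 0.0, -0.213], [0, -0.069, 0]], [[0.052, 0.0, -0.283], [0, -0.092, 0.0]], [[0.074, 0, -0.351], [0, -0.115, 0.0]]])

```text
t: 9.57
ee_pos: [573.8, 186.1, 173.1]
orientation: [2.357, 1.952, -0.144]
ft_force: [1.7, 3.6, -4.9]
width: 11.4
```

move_arm(motion=[[[0.016, 0.0, -0.069], [0, -0.023, 0.0]], [[0.036, 0.0, -0.138], [0, -0.045, 0.0]], [[0.059, 0.0, -0.205], [0, -0.068, 0.0]], [[0.085, 0.0, -0.271], [0, -0.091, 0.0]], [[0.114, 0, -0.335], [0, -0.114, 0.0]]])

```text
t: 10.2
ee_pos: [577.8, 208.6, 220.8]
orientation: [2.291, 1.898, -0.279]
ft_force: [1.3, 3.1, -5.0]
width: 11.2
```

move_arm(motion=[[[0.025, 0, -0.066], [0, -0.023, 0]], [[0.052, 0.0, -0.131], [0, -0.046, 0]], [[0.083, 0.0, -0.194], [0, -0.069, 0.0]], [[0.117, 0, -0.256], [0, -0.092, 0.0]], [[0.154, 0, -0.315], [0, -0.115, 0.0]]])

```text
t: 10.82
ee_pos: [583.7, 241.1, 261.5]
orientation: [2.22, 1.838, -0.409]
ft_force: [0.6, 0.3, -3.0]
width: 11.2
```

move_arm(motion=[[[0.032, 0, -0.062], [0, -0.023, 0.0]], [[0.067, 0, -0.122], [0, -0.046, 0.0]], [[0.105, 0, -0.18], [0, -0.069, 0.0]], [[0.146, 0, -0.237], [0, -0.091, 0.0]], [[0.189, 0, -0.291], [0, -0.114, 0.0]]])

```text
t: 11.45
ee_pos: [591.4, 282.7, 293.0]
orientation: [2.146, 1.777, -0.529]
ft_force: [-4.9, -1.1, 3.0]
width: 10.8
```

move_arm(motion=[[[0.04, 0, -0.056], [0, -0.023, 0.0]], [[0.082, 0, -0.111], [0, -0.046, 0.0]], [[0.126, 0, -0.163], [0, -0.069, 0.0]], [[0.173, 0, -0.214], [0, -0.092, 0.0]], [[0.223, 0, -0.261], [0, -0.115, 0.0]]])

```text
t: 12.08
ee_pos: [600.8, 330.2, 312.6]
orientation: [2.069, 1.712, -0.641]
ft_force: [-3.8, 0.4, 5.4]
width: 11.4
```

```bash
python3 - <<'E'
from h import *
snap('side','s4.png')
o=ctrl.get_obs();print(o['width'],o['ft_force'],o['qpos'],o['ee_pos'])
E
```

```text
10.996194975084418 [-5.09549809  0.29103896 11.73794779] [ 0.66954868  0.68421542  1.05803992 -0.39841645  1.85458716 -0.73755179] [601.15885082 331.38789246 312.73596293]
```

View pics/s4.png

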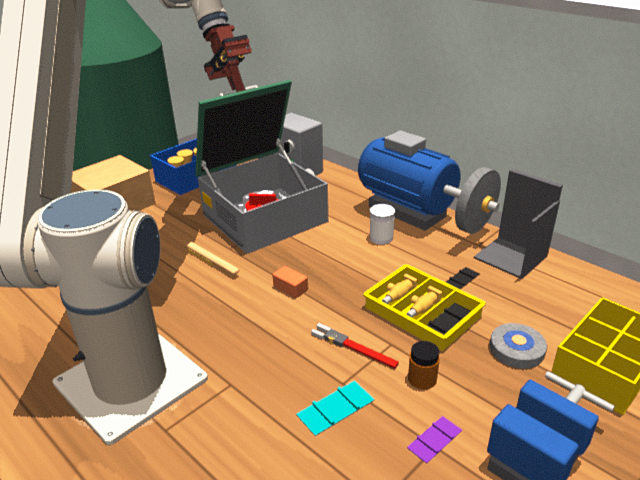

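move_arm(motion=[[[0, 0, 0], [0, 0, 0]], [[0, 0, 0], [0, 0, 0]], [[0, 0, -0.15], [0, 0, 0]], [[0, 0, -0.45], [0, 0, 0]], [[0, 0, -0.8], [0, 0, 0]]], gripper=0.4)

```text
t: 12.75
ee_pos: [613.8, 395.7, 410.3]
orientation: [2.069, 1.713, -0.643]
ft_force: [1.0, 0.0, 1.5]
width: 35.3
```

```bash
python3 - <<'E'
from h import *
snap('side','s5.png')
adv([[0,0,-.8],[0,0,0]])
p,M=load();print(p)
o=ctrl.get_obs();print(o['width'],o['ft_force'],o['ee_pos'])
E
```

```text
[613.46628871 396.06812737 410.08292104]
34.950335816965 [-1.03989389  0.04797216  3.5460561 ] [614.27814945 399.54647177 416.58329465]
```

View pics/s5.png

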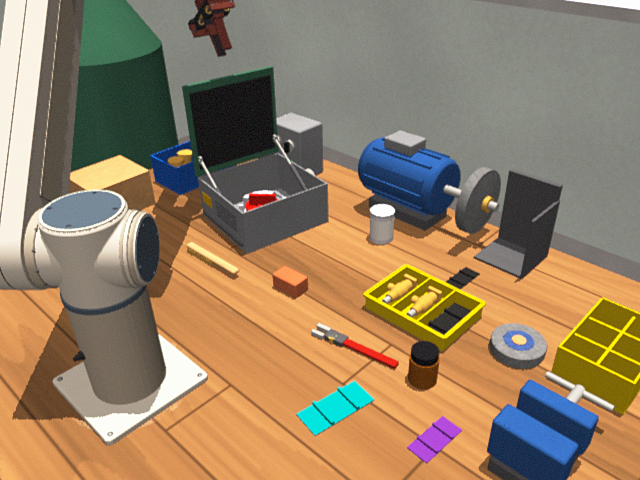

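```bash
python3 - <<'E'
from h import *
for c in('side','top'):
  im=snap(c,c+'6.png')
  for n in('pot','cover_grip','cover_disc'):print(c,n,[(np.round(d['location'],1).tolist(),round(d['p'],2)) for d in ctrl.pinpoint(c,n)])
cv2.imwrite('pics/ct6.png',cv2.resize(im['pixels'][140:260,140:280][:,:,::-1],None,fx=5,fy=5))
o=ctrl.get_obs();print(o['ft_force'],o['ee_pos'])
E
```

```text
side pot []
side cover_grip [([566.4, 252.3, 81.5], 0.76)]
side cover_disc [([569.5, 250.9, 62.6], 0.94), ([616.0, 397.2, 127.3], 0.33)]
top pot [([358.2, -263.9, -0.3], 0.61), ([568.3, 251.7, 6.8], 0.57)]
top cover_grip [([569.1, 255.6, 82.6], 0.64), ([389.9, -411.9, 1.1], 0.43)]
top cover_disc [([570.7, 254.0, 59.6], 0.82), ([417.1, -14.5, -4.1], 0.67)]
[0.17926435 0.41056315 0.1533032 ] [613.42887294 395.08426312 408.74786235]
```

View pics/ct6.png

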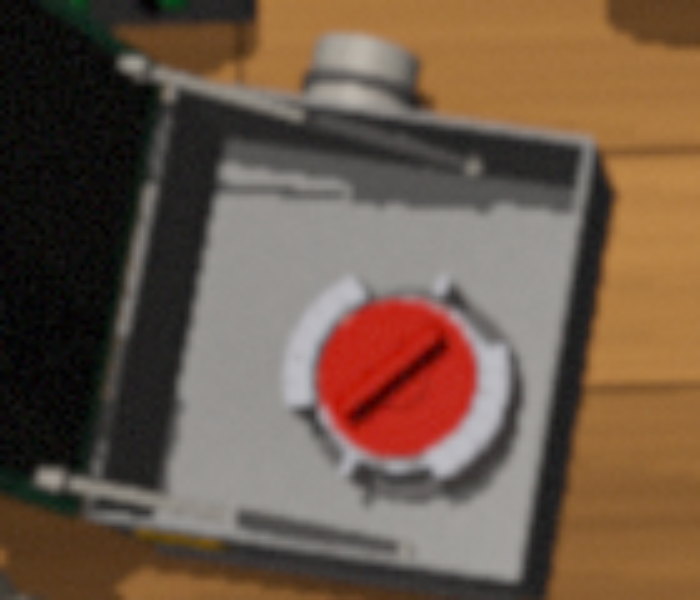

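View pics/side6.png

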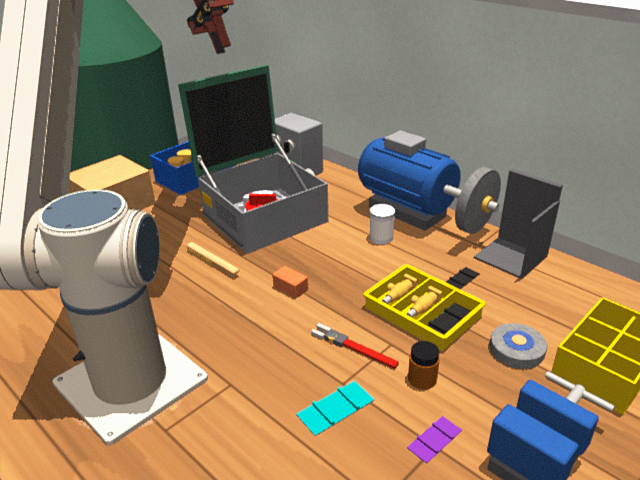

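```bash
python3 - <<'E'
from h import *
im=ctrl.get_image('top')
a=ray(im,(140+348/5,140+412/5),93);b=ray(im,(140+440/5,140+338/5),93);print(a,b,np.degrees(np.arctan2(*(b-a)[[1,0]])))
p0,M0=load()
bj=np.radians(39)
M1=Rt(bj); a=[569,253,400]; b=[569,253,170]
plan(interp(p0,M0,a,M1,10)+interp(a,M1,b,M1,10))
E
```

```text
[542.87173868 274.15079334  93.        ] [584.93256118 220.65816573  93.        ] -51.82231493335359
[[[-0.078, -0.011, 0.062], [0.02, 0.055, 0.065]], [[-0.156, -0.023, 0.123], [0.04, 0.11, 0.13]], [[-0.234, -0.034, 0.185], [0.06, 0.165, 0.195]], [[-0.312, -0.046, 0.246], [0.081, 0.22, 0.26]], [[-0.39, -0.057, 0.308], [0.101, 0.274, 0.325]]]
  max 0.39
[[[-0.091, 0.023, 0.036], [0.02, 0.055, 0.065]], [[-0.181, 0.046, 0.072], [0.04, 0.11, 0.13]], [[-0.272, 0.069, 0.109], [0.06, 0.165, 0.196]], [[-0.362, 0.092, 0.145], [0.08, 0.22, 0.261]], [[-0.452, 0.115, 0.182], [0.1, 0.275, 0.326]]]
  max 0.452
[[[0.0, 0.0, 0.153], [0.0, -0.0, -0.0]], [[0.0, 0.0, 0.306], [0.0, -0.0, -0.0]], [[-0.0, 0.0, 0.459], [0.0, -0.0, -0.0]], [[-0.0, 0.0, 0.613], [0.0, -0.0, -0.0]], [[-0.0, 0.0, 0.766], [0.0, -0.0, -0.0]]]
  max 0.766
[[[-0.0, -0.0, 0.153], [0.0, -0.0, -0.0]], [[-0.0, -0.0, 0.307], [0.0, -0.0, -0.0]], [[-0.0, -0.0, 0.46], [0.0, -0.0, -0.0]], [[-0.0, -0.0, 0.613], [0.0, -0.0, -0.0]], [[-0.0, -0.0, 0.767], [0.0, -0.0, -0.0]]]
  max 0.767
```

move_arm(motion=[[[-0.078, -0.011, 0.062], [0.02, 0.055, 0.065]], [[-0.156, -0.023, 0.123], [0.04, 0.11, 0.13]], [[-0.234, -0.034, 0.185], [0.06, 0.165, 0.195]], [[-0.312, -0.046, 0.246], [0.081, 0.22, 0.26]], [[-0.39, -0.057, 0.308], [0.101, 0.274, 0.325]]])

```text
t: 13.88
ee_pos: [591.1, 323.6, 404.7]
orientation: [2.555, 1.431, -0.346]
ft_force: [0.5, 0.7, -0.5]
width: 34.9
```

move_arm(motion=[[[-0.091, 0.023, 0.036], [0.02, 0.055, 0.065]], [[-0.181, 0.046, 0.072], [0.04, 0.11, 0.13]], [[-0.272, 0.069, 0.109], [0.06, 0.165, 0.196]], [[-0.362, 0.092, 0.145], [0.08, 0.22, 0.261]], [[-0.452, 0.115, 0.182], [0.1, 0.275, 0.326]]])

```text
t: 14.5
ee_pos: [568.6, 252.1, 399.6]
orientation: [-2.963, -1.044, -0.002]
ft_force: [0.4, -0.3, -0.0]
width: 35.2
```

move_arm(motion=[[[0, 0, 0.153], [0, 0, 0]], [[0, 0, 0.306], [0, 0, 0]], [[0, 0, 0.459], [0, 0, 0]], [[0, 0, 0.613], [0, 0, 0]], [[0, 0, 0.766], [0, 0, 0]]])

```text
t: 15.12
ee_pos: [568.6, 252.5, 284.0]
orientation: [2.961, 1.047, -0.001]
ft_force: [-0.4, 0.6, -0.3]
width: 34.9
```

move_arm(motion=[[[0, 0, 0.153], [0, 0, 0]], [[0, 0, 0.307], [0, 0, 0]], [[0, 0, 0.46], [0, 0, 0]], [[0, 0, 0.613], [0, 0, 0]], [[0, 0, 0.767], [0, 0, 0]]])

```text
t: 15.75
ee_pos: [568.7, 252.5, 169.0]
orientation: [2.961, 1.047, -0.0]
ft_force: [-0.0, 0.9, -0.0]
width: 35.0
```

```bash
python3 - <<'E'
from h import *
o=ctrl.get_obs();print(o['ft_force'],o['ee_pos'],o['qpos'],o['orientation'])
im=snap('wrist','w7.png')
for n in('cover_grip','cover_disc','pot'):print(n,[(np.round(d['location'],1).tolist(),round(d['p'],2)) for d in ctrl.pinpoint('wrist',n)])
E
```

```text
[-0.046806    0.91877735 -0.02536562] [568.73752469 252.49689584 169.01161694] [ 3.99004384e-01  4.50121081e-01  1.65690409e+00 -6.65749752e-04
  1.03480127e+00 -2.80445754e-01] [ 2.96130929e+00  1.04717481e+00 -3.13255555e-04]
cover_grip [([570.3, 253.3, 83.8], 0.93)]
cover_disc [([565.9, 251.0, 58.8], 0.71)]
pot []
```

View pics/w7.png

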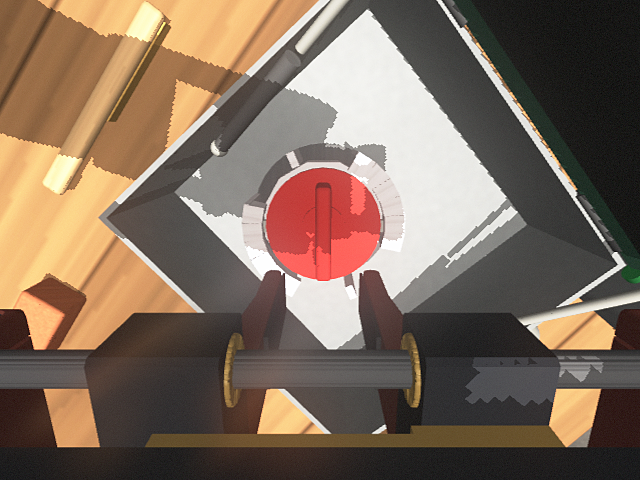

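move_arm(motion=[[[0, 0, 0.15], [0, 0, 0]], [[0, 0, 0.3], [0, 0, 0]], [[0, 0, 0.45], [0, 0, 0]], [[0, 0, 0.6], [0, 0, 0]], [[0, 0, 0.74], [0, 0, 0]]])

```text
t: 16.58
ee_pos: [570.1, 253.2, 59.4]
orientation: [2.961, 1.048, 0.004]
ft_force: [0.1, 0.6, -0.6]
width: 35.2
```

move_arm(motion=[[[0, 0, 0.04], [0, 0, 0]], [[0, 0, 0.07], [0, 0, 0]], [[0, 0, 0.1], [0, 0, 0]], [[0, 0, 0.12], [0, 0, 0]], [[0, 0, 0.12], [0, 0, 0]]])

```text
t: 17.2
ee_pos: [569.2, 252.9, 40.9]
orientation: [2.961, 1.048, 0.0]
ft_force: [0.1, -0.4, -0.1]
width: 35.2
```

move_arm(motion=[[[0, 0, 0], [0, 0, 0]], [[0, 0, 0], [0, 0, 0]], [[0, 0, 0], [0, 0, 0]], [[0, 0, 0], [0, 0, 0]], [[0, 0, 0], [0, 0, 0]]], gripper=0.0)

```text
t: 17.82
ee_pos: [569.4, 253.0, 41.1]
orientation: [2.961, 1.048, 0.001]
ft_force: [0.4, 0.0, 0.5]
width: 11.8
```

move_arm(motion=[[[0, 0, 0.015], [0, 0, 0]], [[0, 0, 0.03], [0, 0, 0]], [[0, 0, 0.045], [0, 0, 0]], [[0, 0, 0.055], [0, 0, 0]], [[0, 0, 0.055], [0, 0, 0]]])

```text
t: 18.45
ee_pos: [569.4, 253.0, 33.3]
orientation: [2.961, 1.048, 0.001]
ft_force: [-1.5, -0.8, 9.5]
width: 11.6
```

```bash
python3 - <<'E'
from h import *
o=ctrl.get_obs();print(o['ft_force'],o['ee_pos'],o['width'],o['moment'])
im=snap('wrist','w8.png')
for n in('cover_grip','cover_disc'):print(n,[(np.round(d['location'],1).tolist(),round(d['p'],2)) for d in ctrl.pinpoint('wrist',n)])
E
```

```text
[-1.46135953 -0.81302753  9.46142111] [569.37930424 253.03747424  33.34719558] 11.638684306562286 [-0.16709881  0.45729812  0.03743972]
cover_grip [([571.5, 253.9, 75.0], 0.69)]
cover_disc []
```

View pics/w8.png

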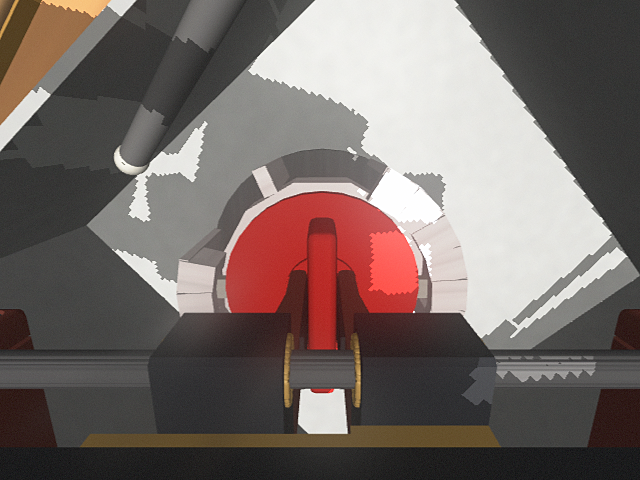

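move_arm(motion=[[[0, 0, 0.005], [0, 0, 0]], [[0, 0, 0.006], [0, 0, -0.05]], [[0, 0, 0.006], [0, 0, -0.15]], [[0, 0, 0.006], [0, 0, -0.25]], [[0, 0, 0.006], [0, 0, -0.35]]])

```text
t: 19.23
ee_pos: [570.2, 253.4, 32.9]
orientation: [2.718, 1.574, 0.004]
ft_force: [-0.1, 0.0, 8.4]
width: 11.7
```

move_arm(motion=[[[0, 0, 0], [0, 0, -0.13]], [[0, 0, 0], [0, 0, -0.26]], [[0, 0, 0], [0, 0, -0.39]], [[0, 0, 0], [0, 0, -0.5]], [[0, 0, 0], [0, 0, -0.6]]])

```text
t: 19.85
ee_pos: [570.3, 253.4, 32.9]
orientation: [2.098, 2.336, 0.004]
ft_force: [-0.4, 1.4, 8.1]
width: 11.9
```

move_arm(motion=[[[0, 0, 0], [0, 0, -0.13]], [[0, 0, 0], [0, 0, -0.26]], [[0, 0, 0], [0, 0, -0.39]], [[0, 0, 0], [0, 0, -0.5]], [[0, 0, 0], [0, 0, -0.55]]])

```text
t: 20.48
ee_pos: [570.3, 253.4, 33.0]
orientation: [1.35, 2.835, 0.003]
ft_force: [-0.5, -0.4, 8.3]
width: 11.8
```

```bash
python3 - <<'E'
from h import *
o=ctrl.get_obs();print(o['ft_force'],o['ee_pos'],o['width'],o['moment'],o['qpos'])
im=snap('wrist','w9.png')
im=snap('top','t9.png'); cv2.imwrite('pics/ct9.png',cv2.resize(im['pixels'][140:260,140:280][:,:,::-1],None,fx=5,fy=5))
E
```

```text
[-0.50081035 -0.40625064  8.27793882] [570.31174602 253.44181406  32.96612621] 11.824072139910683 [ 0.08312668  0.16218218 -0.12914822] [ 3.99278937e-01  6.34637585e-01  1.71868543e+00 -4.39935323e-04
  7.85566235e-01 -1.85337204e+00]
```

View pics/w9.png

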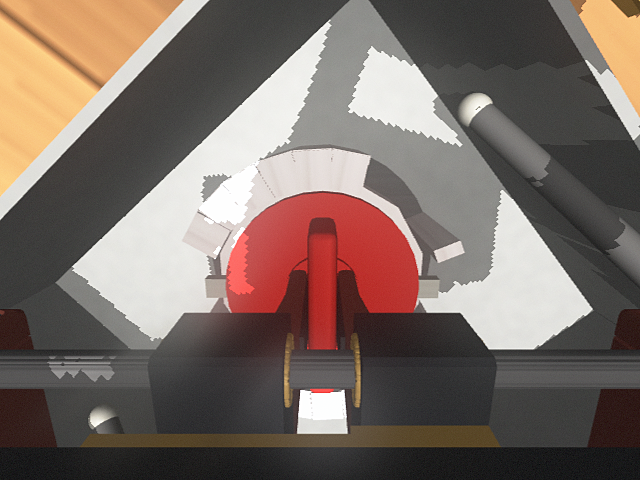

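```bash
python3 - <<'E'
from h import *
o=ctrl.get_obs()
M0=Rt(np.radians(39+90)); p0=np.array([569,253,32.0]); 
print(R.from_matrix(M0.T@R.from_rotvec(o['orientation']).as_matrix()).as_rotvec())
save([569,253,41-9.15],M0)
w=interp(p0,M0,[569,253,47],M0,5)+interp([569,253,47],M0,[569,253,167],M0,5)
M1=Rt(0)
w+=interp([569,253,167],M0,[565,-25,120],M1,15)
w+=interp([565,-25,120],M1,[565,-25,15],M1,5)
plan(w)
E
```

```text
[-0.00253028 -0.00109577 -0.0003652 ]
[[[0.0, 0.0, -0.021], [0.0, 0.0, 0.0]], [[0.0, 0.0, -0.041], [0.0, 0.0, 0.0]], [[0.0, 0.0, -0.061], [0.0, 0.0, 0.0]], [[0.0, 0.0, -0.081], [0.0, 0.0, 0.0]], [[0.0, 0.0, -0.101], [0.0, 0.0, 0.0]]]
  max 0.101
[[[0.0, 0.0, -0.16], [0.0, 0.0, 0.0]], [[0.0, 0.0, -0.32], [0.0, 0.0, 0.0]], [[0.0, 0.0, -0.48], [0.0, 0.0, 0.0]], [[0.0, 0.0, -0.64], [0.0, 0.0, 0.0]], [[0.0, 0.0, -0.8], [0.0, 0.0, 0.0]]]
  max 0.8
[[[-0.095, -0.079, 0.021], [0.0, 0.0, 0.143]], [[-0.19, -0.158, 0.042], [0.0, 0.0, 0.287]], [[-0.285, -0.237, 0.063], [0.0, 0.0, 0.43]], [[-0.38, -0.317, 0.084], [0.0, 0.0, 0.573]], [[-0.475, -0.396, 0.104], [0.0, 0.0, 0.717]]]
  max 0.717
[[[-0.123, 0.007, 0.021], [0.0, 0.0, 0.143]], [[-0.246, 0.014, 0.042], [0.0, 0.0, 0.286]], [[-0.37, 0.021, 0.063], [0.0, 0.0, 0.43]], [[-0.493, 0.027, 0.084], [0.0, 0.0, 0.573]], [[-0.616, 0.034, 0.105], [0.0, 0.0, 0.716]]]
  max 0.716
[[[-0.086, 0.09, 0.021], [0.0, 0.0, 0.144]], [[-0.171, 0.179, 0.042], [0.0, 0.0, 0.287]], [[-0.257, 0.268, 0.063], [0.0, 0.0, 0.43]], [[-0.342, 0.357, 0.083], [0.0, 0.0, 0.574]], [[-0.428, 0.446, 0.104], [0.0, 0.0, 0.717]]]
  max 0.717
[[[0.0, 0.0, 0.14], [0.0, 0.0, -0.0]], [[0.0, 0.0, 0.28], [0.0, 0.0, -0.0]], [[0.0, 0.0, 0.42], [0.0, 0.0, -0.0]], [[0.0, 0.0, 0.56], [0.0, 0.0, -0.0]], [[0.0, 0.0, 0.7], [0.0, 0.0, -0.0]]]
  max 0.7
```

move_arm(motion=[[[0, 0, -0.02], [0, 0, 0]], [[0, 0, -0.04], [0, 0, 0]], [[0, 0, -0.06], [0, 0, 0]], [[0, 0, -0.08], [0, 0, 0]], [[0, 0, -0.101], [0, 0, 0]]])

```text
t: 21.2
ee_pos: [568.2, 252.5, 46.2]
orientation: [-1.353, -2.834, 0.003]
ft_force: [0.0, 0.3, -3.1]
width: 11.7
```

move_arm(motion=[[[0, 0, -0.16], [0, 0, 0]], [[0, 0, -0.32], [0, 0, 0]], [[0, 0, -0.48], [0, 0, 0]], [[0, 0, -0.64], [0, 0, 0]], [[0, 0, -0.8], [0, 0, 0]]])

```text
t: 21.82
ee_pos: [568.1, 252.5, 166.7]
orientation: [-1.353, -2.834, 0.003]
ft_force: [0.2, 0.2, -3.9]
width: 11.9
```

```bash
python3 - <<'E'
from h import *
o=ctrl.get_obs();print(o['ft_force'],o['ee_pos'],o['width'])
snap('side','s10.png')
E
```

```text
[ 0.18080265  0.2114451  -3.8558799 ] [568.14639742 252.52907961 166.68894372] 11.906869440288569
```

View pics/s10.png

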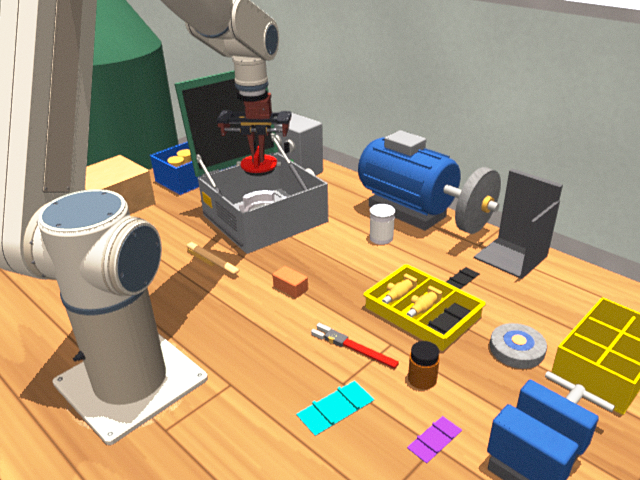

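Cover is lifted out (red disc at about (258,163), cleared the pot). Carry it to the free bench spot.

move_arm(motion=[[[-0.095, -0.079, 0.021], [0.0, 0.0, 0.143]], [[-0.19, -0.158, 0.042], [0.0, 0.0, 0.287]], [[-0.285, -0.237, 0.063], [0.0, 0.0, 0.43]], [[-0.38, -0.317, 0.084], [0.0, 0.0, 0.573]], [[-0.475, -0.396, 0.104], [0.0, 0.0, 0.717]]])

```text
t: 22.5
ee_pos: [566.7, 159.4, 149.9]
orientation: [-2.303, -2.136, 0.003]
ft_force: [0.2, -0.3, -3.0]
width: 11.9
```

move_arm(motion=[[[-0.123, 0.007, 0.021], [0.0, 0.0, 0.143]], [[-0.246, 0.014, 0.042], [0.0, 0.0, 0.286]], [[-0.37, 0.021, 0.063], [0.0, 0.0, 0.43]], [[-0.493, 0.027, 0.084], [0.0, 0.0, 0.573]], [[-0.616, 0.034, 0.105], [0.0, 0.0, 0.716]]])

```text
t: 23.12
ee_pos: [565.3, 67.0, 134.3]
orientation: [-2.926, -1.144, 0.003]
ft_force: [-0.7, -0.0, -3.9]
width: 12.0
```

move_arm(motion=[[[-0.086, 0.09, 0.021], [0.0, 0.0, 0.144]], [[-0.171, 0.179, 0.042], [0.0, 0.0, 0.287]], [[-0.257, 0.268, 0.063], [0.0, 0.0, 0.43]], [[-0.342, 0.357, 0.083], [0.0, 0.0, 0.574]], [[-0.428, 0.446, 0.104], [0.0, 0.0, 0.717]]])

```text
t: 23.75
ee_pos: [564.0, -25.6, 118.8]
orientation: [3.141, -0.009, -0.003]
ft_force: [1.0, -0.5, -3.2]
width: 11.5
```

move_arm(motion=[[[0, 0, 0.14], [0, 0, 0]], [[0, 0, 0.28], [0, 0, 0]], [[0, 0, 0.42], [0, 0, 0]], [[0, 0, 0.56], [0, 0, 0]], [[0, 0, 0.7], [0, 0, 0]]])

```text
t: 24.38
ee_pos: [564.1, -25.0, 13.4]
orientation: [3.141, -0.001, -0.002]
ft_force: [-0.3, 0.2, -3.4]
width: 11.9
```

```bash
python3 - <<'E'
from h import *
o=ctrl.get_obs();print(o['ft_force'],o['ee_pos'],o['width'],o['qpos'],load()[0])
snap('side','s11.png')
for n in('cover_grip','cover_disc'):print(n,[(np.round(d['location'],1).tolist(),round(d['p'],2)) for d in ctrl.pinpoint('side',n)])
E
```

```text
[-0.33381067  0.24270222 -3.35210154] [564.06349065 -25.01084463  13.39132666] 11.905639394196255 [-6.52008564e-02  6.05603341e-01  1.85658692e+00 -5.02773039e-04
  6.80712214e-01 -6.43271673e-02] [564.99153229 -24.99579259  15.05      ]
cover_grip [([563.9, -24.6, 51.9], 0.55)]
cover_disc [([566.5, -26.0, 34.4], 0.61), ([359.6, -264.0, 2.5], 0.32)]
```

View pics/s11.png

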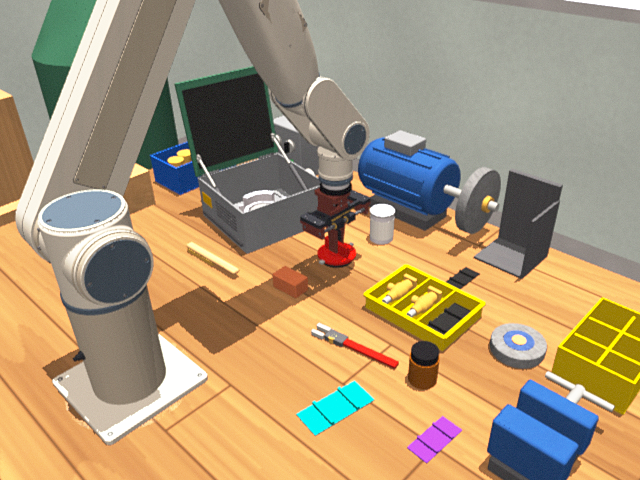

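move_arm(motion=[[[0, 0, 0.03], [0, 0, 0]], [[0, 0, 0.06], [0, 0, 0]], [[0, 0, 0.08], [0, 0, 0]], [[0, 0, 0.085], [0, 0, 0]], [[0, 0, 0.085], [0, 0, 0]]])

```text
t: 25.15
ee_pos: [565.1, -25.1, 2.4]
orientation: [3.141, -0.001, 0.001]
ft_force: [-0.6, -1.0, -3.2]
width: 11.1
```

move_arm(motion=[[[0, 0, 0.01], [0, 0, 0]], [[0, 0, 0.015], [0, 0, 0]], [[0, 0, 0.018], [0, 0, 0]], [[0, 0, 0.018], [0, 0, 0]], [[0, 0, 0.018], [0, 0, 0]]])

```text
t: 25.78
ee_pos: [565.1, -25.1, -0.4]
orientation: [3.141, -0.001, 0.001]
ft_force: [0.2, 0.2, -3.2]
width: 11.9
```

move_arm(motion=[[[0, 0, 0.004], [0, 0, 0]], [[0, 0, 0.008], [0, 0, 0]], [[0, 0, 0.012], [0, 0, 0]], [[0, 0, 0.012], [0, 0, 0]], [[0, 0, 0.012], [0, 0, 0]]])

```text
t: 26.4
ee_pos: [565.1, -25.1, -0.6]
orientation: [3.141, -0.001, 0.001]
ft_force: [-6.3, 1.3, 14.6]
width: 11.5
```

```bash
python3 - <<'E'
from h import *
M0=Rt(0); p0=np.array([565,-25,-2.2]); save(p0,M0)
a=np.radians(45)
M1=R.from_rotvec([a,0,0]).as_matrix()@M0
P=np.array([565,-25,44.]); off=np.array([0,0,41.])
up=[565,-25,75]
pre=P+M1@off-M1[:,2]*75
fin=P+M1@off
print(pre,fin,M1[:,2])
plan(interp(p0,M0,up,M0,5)+interp(up,M0,pre,M1,7)+[(pre,M1)]*3+interp(pre,M1,fin,M1,5))
E
```

```text
[565.         -49.04163056  68.04163056] [565.           3.99137803  15.00862197] [ 0.          0.70710678 -0.70710678]
[[[0.0, 0.0, -0.103], [0.0, 0.0, 0.0]], [[0.0, 0.0, -0.206], [0.0, 0.0, 0.0]], [[0.0, 0.0, -0.309], [0.0, 0.0, 0.0]], [[0.0, 0.0, -0.412], [0.0, 0.0, 0.0]], [[0.0, 0.0, -0.515], [0.0, 0.0, 0.0]]]
  max 0.515
[[[0.0, 0.023, 0.007], [0.107, 0.0, 0.0]], [[0.0, 0.046, 0.014], [0.214, 0.0, 0.0]], [[0.0, 0.069, 0.02], [0.321, 0.0, 0.0]], [[0.0, 0.092, 0.027], [0.429, 0.0, 0.0]], [[0.0, 0.114, 0.033], [0.536, 0.0, 0.0]]]
  max 0.536
[[[0.0, 0.024, -0.006], [0.107, 0.0, 0.0]], [[0.0, 0.046, -0.013], [0.214, 0.0, 0.0]], [[0.0, 0.046, -0.013], [0.214, 0.0, 0.0]], [[0.0, 0.046, -0.013], [0.214, 0.0, 0.0]], [[0.0, 0.046, -0.013], [0.214, 0.0, 0.0]]]
  max 0.214
[[[0.0, 0.0, 0.1], [0.0, 0.0, 0.0]], [[0.0, 0.0, 0.2], [0.0, 0.0, 0.0]], [[0.0, 0.0, 0.3], [0.0, 0.0, 0.0]], [[0.0, 0.0, 0.4], [0.0, 0.0, 0.0]], [[0.0, 0.0, 0.5], [0.0, 0.0, 0.0]]]
  max 0.5
```

move_arm(motion=[[[0, 0, 0], [0, 0, 0]], [[0, 0, 0], [0, 0, 0]], [[0, 0, 0], [0, 0, 0]], [[0, 0, 0], [0, 0, 0]], [[0, 0, 0], [0, 0, 0]]], gripper=0.4)

```text
t: 27.02
ee_pos: [565.0, -25.1, -2.4]
orientation: [3.141, -0.001, 0.0]
ft_force: [-0.6, -0.3, 0.1]
width: 34.9
```

move_arm(motion=[[[0, 0, -0.103], [0, 0, 0]], [[0, 0, -0.206], [0, 0, 0]], [[0, 0, -0.309], [0, 0, 0]], [[0, 0, -0.412], [0, 0, 0]], [[0, 0, -0.515], [0, 0, 0]]])

```text
t: 27.65
ee_pos: [565.2, -25.1, 76.4]
orientation: [3.141, -0.001, 0.002]
ft_force: [0.4, -0.1, -0.3]
width: 35.4
```

move_arm(motion=[[[0.0, 0.023, 0.007], [0.107, 0.0, 0.0]], [[0.0, 0.046, 0.014], [0.214, 0.0, 0.0]], [[0.0, 0.069, 0.02], [0.321, 0.0, 0.0]], [[0.0, 0.092, 0.027], [0.429, 0.0, 0.0]], [[0.0, 0.114, 0.033], [0.536, 0.0, 0.0]]])

```text
t: 28.28
ee_pos: [565.5, -42.5, 71.2]
orientation: [-2.577, -0.0, -0.003]
ft_force: [-0.1, -0.0, -0.3]
width: 35.4
```

move_arm(motion=[[[0.0, 0.024, -0.006], [0.107, 0.0, 0.0]], [[0.0, 0.046, -0.013], [0.214, 0.0, 0.0]], [[0.0, 0.046, -0.013], [0.214, 0.0, 0.0]], [[0.0, 0.046, -0.013], [0.214, 0.0, 0.0]], [[0.0, 0.046, -0.013], [0.214, 0.0, 0.0]]])

```text
t: 28.9
ee_pos: [565.2, -48.3, 68.9]
orientation: [-2.358, -0.002, -0.001]
ft_force: [-0.1, -0.5, 0.2]
width: 35.0
```

```bash
python3 - <<'E'
from h import *
o=ctrl.get_obs();print(o['ft_force'],o['ee_pos'],o['width'],o['qpos'],o['orientation'],R.from_matrix(load()[1]).as_rotvec())
snap('side','s12.png');snap('wrist','w12.png')
for c in('side','wrist'):
 for n in('cover_grip','cover_disc'):print(n,[(np.round(d['location'],1).tolist(),round(d['p'],2)) for d in ctrl.pinpoint(c,n)])
E
```

```text
[-0.05689292 -0.50981826  0.23110615] [565.22613391 -48.30582429  68.91734327] 34.96601846347428 [-0.48653227  0.74089197  1.70105834  0.72205289  1.23476662 -0.92536727] [-2.35816191e+00 -1.77046550e-03 -1.14258507e-03] [-2.35619449 -0.         -0.        ]
cover_grip [([553.5, -228.0, 2.9], 0.7), ([563.9, -25.5, 40.9], 0.61)]
cover_disc [([563.6, -25.4, 17.3], 0.74)]
cover_grip [([569.0, -26.3, 42.0], 0.92)]
cover_disc [([563.7, -25.5, 18.3], 0.81), ([354.9, 209.1, -0.8], 0.69)]
```

View pics/w12.png

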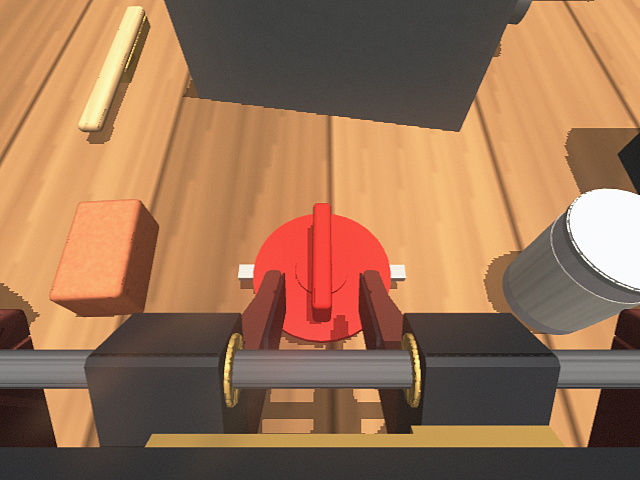

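View pics/s12.png

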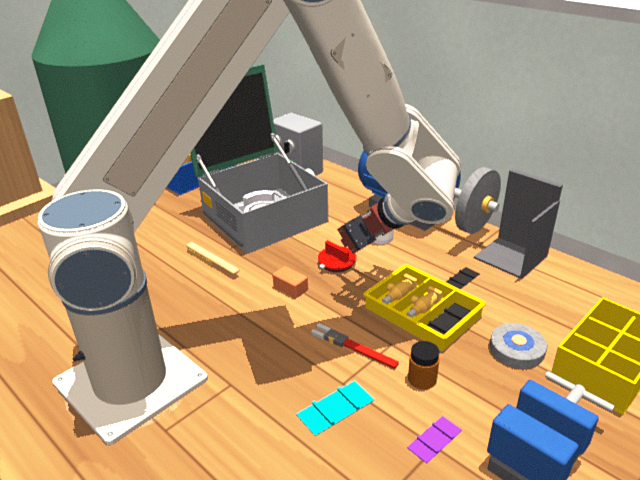

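move_arm(motion=[[[0, 0, 0.1], [0, 0, 0]], [[0, 0, 0.2], [0, 0, 0]], [[0, 0, 0.3], [0, 0, 0]], [[0, 0, 0.4], [0, 0, 0]], [[0, 0, 0.5], [0, 0, 0]]])

```text
t: 29.82
ee_pos: [564.9, 4.9, 14.1]
orientation: [-2.356, 0.0, -0.0]
ft_force: [0.1, -0.6, -0.1]
width: 35.2
```

move_arm(motion=[[[0, 0, 0], [0, 0, 0]], [[0, 0, 0], [0, 0, 0]], [[0, 0, 0], [0, 0, 0]], [[0, 0, 0], [0, 0, 0]], [[0, 0, 0], [0, 0, 0]]], gripper=0.0)

```text
t: 30.45
ee_pos: [565.4, 3.5, 15.3]
orientation: [-2.357, 0.001, -0.002]
ft_force: [0.0, -1.4, 1.6]
width: 11.8
```

```bash
python3 - <<'E'
from h import *
o=ctrl.get_obs();print(o['ft_force'],o['ee_pos'],o['width'])
im=snap('side','s13.png'); cv2.imwrite('pics/cs13.png',cv2.resize(im['pixels'][190:290,280:420][:,:,::-1],None,fx=5,fy=5))
print(load()[0])
E
```

```text
[ 0.01105679 -1.44108238  1.63653811] [565.42886189   3.52983467  15.33226128] 11.847413413780627
[565.           4.05375373  15.04502391]
```

View pics/cs13.png

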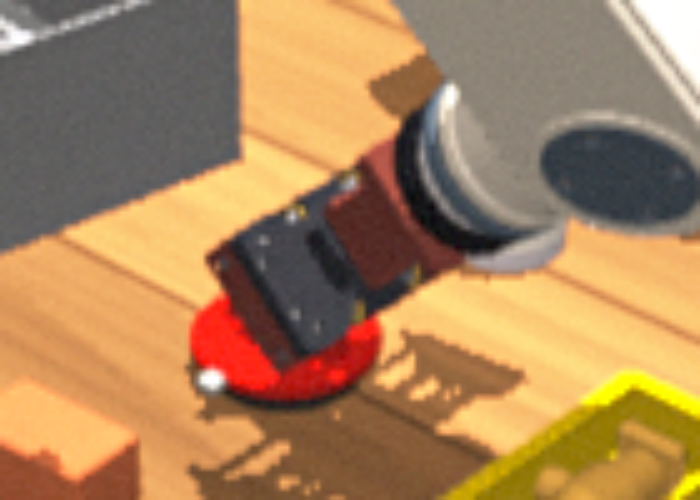

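```bash
python3 - <<'E'
from h import *
ims={c:ctrl.get_image(c) for c in('top','side')}
im=ims['top'];px=cv2.cvtColor(cv2.imread('pics/top0.png'),cv2.COLOR_BGR2HSV)
m=cv2.inRange(px,(24,150,90),(34,255,255)); m[:180]=0;m[255:]=0;m[:,:350]=0;m[:,450:]=0
cs,_=cv2.findContours(m,cv2.RETR_EXTERNAL,cv2.CHAIN_APPROX_NONE);k=max(cs,key=cv2.contourArea)
pts=np.array([ray(im,p[0],39)[:2] for p in k],np.float32);print(cv2.minAreaRect(pts))
a=cv2.imread('pics/top0.png')[180:255,355:450]
b=cv2.imread('pics/side0.png')[255:350,355:490]
cv2.imwrite('pics/tr.png',cv2.resize(a,None,fx=8,fy=8)); cv2.imwrite('pics/tr2.png',cv2.resize(b,None,fx=5.5,fy=5.5))
# pinpoint repeat averages
for i in range(2):
  for c in('top','side'):
    ctrl.get_image(c)
    for n in('cradle_floor','tray'):print(c,n,[np.round(d['location'],1).tolist() for d in ctrl.pinpoint(c,n) if abs(d['location'][0]-555)<40])
for X in([552,-364,7],[552+26,-364,14],[552-26,-364,14]): print(proj(ims['side'],X)-[355,255],proj(ims['top'],X)-[355,180])
E
```

```text
((552.59619140625, -293.8741149902344), (222.37277221679688, 162.0189971923828), 89.80286407470703)
top cradle_floor [[549.4, -364.0, 13.8]]
top tray []
side cradle_floor [[552.4, -363.4, 5.3], [588.8, 271.4, -0.7]]
side tray [[552.3, -296.5, -2.5]]
top cradle_floor [[549.1, -366.8, 9.5]]
top tray []
side cradle_floor [[552.4, -363.8, 7.6]]
side tray [[551.0, -295.4, -1.8]]
[93.66899062 67.92395072] [69.50519416 38.13691666]
[100.78514286  59.59775367] [69.43899983 29.31285568]
[87.00650627 71.39445675] [70.446401   46.15571964]
```

View pics/tr.png

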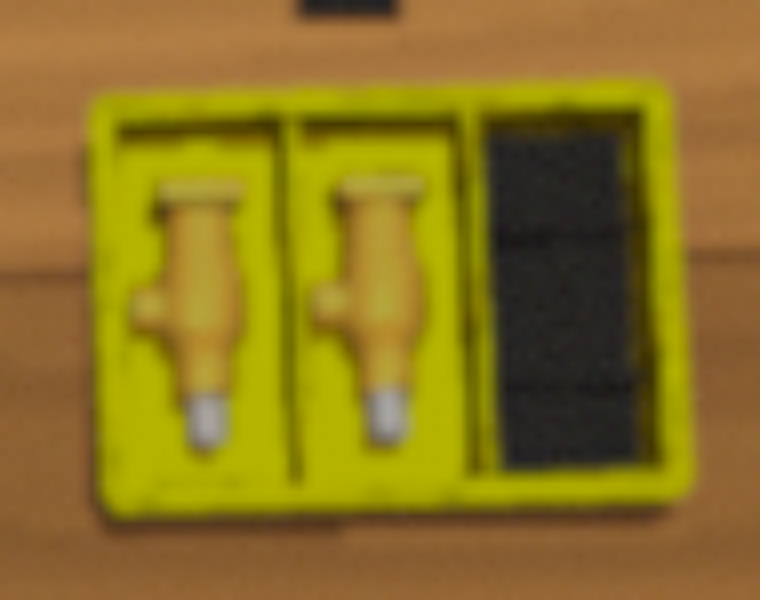

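View pics/tr2.png

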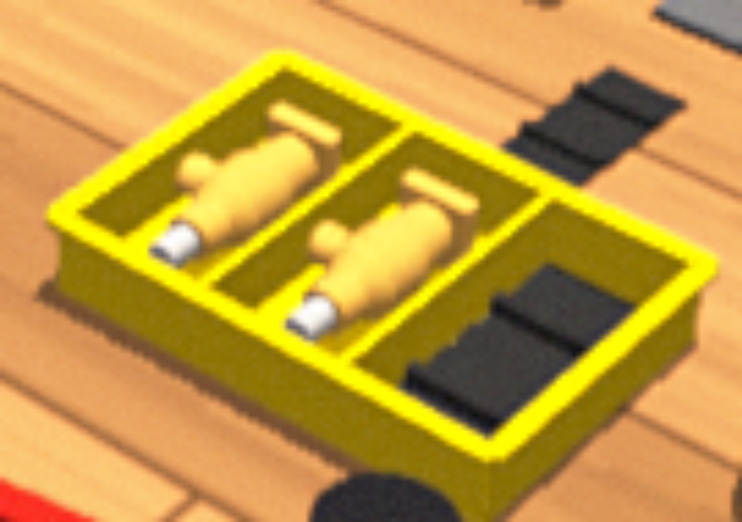

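```bash
python3 - <<'E'
from h import *
p0,M0=load()
D=np.array([565,-25,17.]); off=M0.T@(D-p0)   # disc centre in tool frame
Cf=M0
M1=R.from_rotvec([-np.pi/2,0,0]).as_matrix()@M0
json.dump(off.tolist(),open('off.json','w'))
def path(d0,Ma,d1,Mb,n):
    return [(np.array(d)-M@off,M) for d,M in interp(d0,Ma,d1,Mb,n)]
a=[565,-25,130]; b=[551.5,-373,140]; c=[551.5,-373,66]
print('final z dir',M1[:,2], 'cover z',M1@M0.T@[0,0,1])
plan(path(D,M0,a,M0,5)+path(a,M0,b,M1,15)+path(b,M1,c,M1,5))
E
```

```text
final z dir [ 0.         -0.70710678 -0.70710678] cover z [0.00000000e+00 1.00000000e+00 1.00875766e-16]
[[[0.0, -0.107, -0.107], [0.0, 0.0, 0.0]], [[0.0, -0.213, -0.213], [0.0, 0.0, 0.0]], [[0.0, -0.32, -0.32], [0.0, 0.0, 0.0]], [[0.0, -0.426, -0.426], [0.0, 0.0, 0.0]], [[0.0, -0.533, -0.533], [0.0, 0.0, 0.0]]]
  max 0.533
[[[-0.006, 0.123, -0.1], [-0.1, 0.0, 0.0]], [[-0.012, 0.246, -0.201], [-0.2, 0.0, 0.0]], [[-0.018, 0.37, -0.305], [-0.3, 0.0, 0.0]], [[-0.024, 0.496, -0.41], [-0.4, 0.0, 0.0]], [[-0.03, 0.622, -0.518], [-0.5, 0.0, 0.0]]]
  max 0.622
[[[-0.006, 0.164, -0.032], [-0.1, 0.0, 0.0]], [[-0.012, 0.329, -0.065], [-0.2, 0.0, 0.0]], [[-0.018, 0.496, -0.101], [-0.3, 0.0, 0.0]], [[-0.024, 0.663, -0.138], [-0.4, 0.0, 0.0]], [[-0.03, 0.831, -0.177], [-0.5, 0.0, 0.0]]]
  max 0.831
[[[-0.006, 0.167, 0.048], [-0.1, 0.0, 0.0]], [[-0.012, 0.335, 0.094], [-0.2, 0.0, 0.0]], [[-0.018, 0.503, 0.139], [-0.3, 0.0, 0.0]], [[-0.024, 0.673, 0.182], [-0.4, 0.0, 0.0]], [[-0.03, 0.843, 0.223], [-0.5, 0.0, 0.0]]]
  max 0.843
[[[0.0, -0.069, 0.07], [-0.0, 0.0, 0.0]], [[0.0, -0.139, 0.139], [-0.0, 0.0, 0.0]], [[0.0, -0.209, 0.209], [-0.0, 0.0, 0.0]], [[0.0, -0.279, 0.279], [-0.0, 0.0, 0.0]], [[0.0, -0.348, 0.349], [-0.0, 0.0, 0.0]]]
  max 0.349
```

move_arm(motion=[[[0.0, -0.107, -0.107], [0, 0, 0]], [[0.0, -0.213, -0.213], [0, 0, 0]], [[0.0, -0.32, -0.32], [0, 0, 0]], [[0.0, -0.426, -0.426], [0, 0, 0]], [[0.0, -0.533, -0.533], [0, 0, 0]]])

```text
t: 31.82
ee_pos: [564.8, 4.1, 129.3]
orientation: [-2.357, 0.0, -0.0]
ft_force: [0.7, -0.8, -2.7]
width: 11.8
```

move_arm(motion=[[[-0.006, 0.123, -0.1], [-0.1, 0.0, 0.0]], [[-0.012, 0.246, -0.201], [-0.2, 0.0, 0.0]], [[-0.018, 0.37, -0.305], [-0.3, 0.0, 0.0]], [[-0.024, 0.496, -0.41], [-0.4, 0.0, 0.0]], [[-0.03, 0.622, -0.518], [-0.5, 0.0, 0.0]]])

```text
t: 32.45
ee_pos: [560.3, -117.6, 118.1]
orientation: [-2.883, 0.001, -0.001]
ft_force: [0.3, -0.2, -3.6]
width: 12.0
```

move_arm(motion=[[[-0.006, 0.164, -0.032], [-0.1, 0.0, 0.0]], [[-0.012, 0.329, -0.065], [-0.2, 0.0, 0.0]], [[-0.018, 0.496, -0.101], [-0.3, 0.0, 0.0]], [[-0.024, 0.663, -0.138], [-0.4, 0.0, 0.0]], [[-0.03, 0.831, -0.177], [-0.5, 0.0, 0.0]]])

```text
t: 33.08
ee_pos: [555.5, -244.7, 111.5]
orientation: [2.876, -0.003, 0.001]
ft_force: [0.5, 0.4, -3.5]
width: 11.5
```

move_arm(motion=[[[-0.006, 0.167, 0.048], [-0.1, 0.0, 0.0]], [[-0.012, 0.335, 0.094], [-0.2, 0.0, 0.0]], [[-0.018, 0.503, 0.139], [-0.3, 0.0, 0.0]], [[-0.024, 0.673, 0.182], [-0.4, 0.0, 0.0]], [[-0.03, 0.843, 0.223], [-0.5, 0.0, 0.0]]])

```text
t: 33.7
ee_pos: [551.3, -375.6, 112.0]
orientation: [2.352, -0.004, 0.002]
ft_force: [-0.9, -0.0, -3.1]
width: 11.6
```

```bash
python3 - <<'E'
from h import *
o=ctrl.get_obs();print(o['ft_force'],o['ee_pos'],o['width'],o['qpos'],o['orientation'],o['t'])
off=np.array(json.load(open('off.json')));print('disc',o['ee_pos']+R.from_rotvec(o['orientation']).as_matrix()@off)
snap('side','s14.png')
for c in('side','top'):
 if c=='top':ctrl.get_image(c)
 for n in('cover_grip','cover_disc'):print(n,[(np.round(d['location'],1).tolist(),round(d['p'],2)) for d in ctrl.pinpoint(c,n)])
E
```

```text
[-0.88482741 -0.01719921 -3.0727697 ] [ 551.2687517  -375.5988685   111.99194263] 11.55700854087219 [-0.26466206  0.60974653  1.85006841 -1.15861467  0.84459879  0.62414736] [ 2.35230183e+00 -3.58576064e-03  1.76964493e-03] 33.7
disc [ 551.20434808 -373.53081362  141.03779498]
cover_grip [([550.0, -349.2, 140.0], 0.64)]
cover_disc [([549.3, -373.3, 142.2], 0.73)]
cover_grip [([554.9, -348.8, 140.4], 0.76)]
cover_disc [([554.9, -365.4, 139.4], 0.85), ([547.5, -364.2, 9.5], 0.42)]
```

View pics/s14.png

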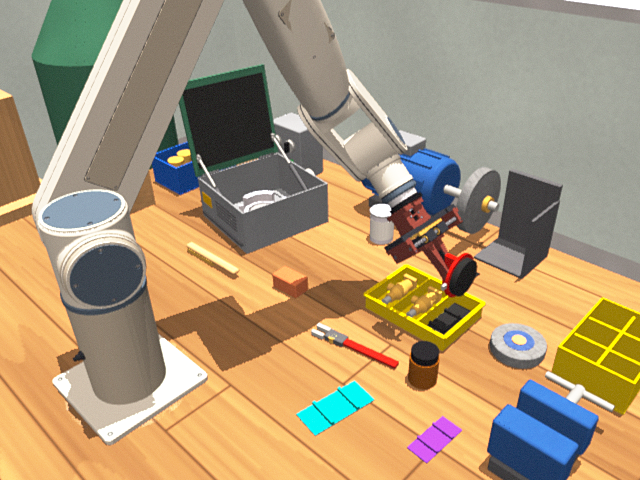

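```bash
cat > fk.py <<'E'
from h import *
from scipy.optimize import least_squares
S=[([1.30698798,.423817612,1.63068938,-5e-5,1.0886019,-.0189823],[151.316,605.79,195.516]),
([.276625,.342289,1.657742,.000122,1.142329,-1.104851],[571.8,174.8,234.9]),
([.66954868,.68421542,1.05803992,-.39841645,1.85458716,-.73755179],[601.16,331.39,312.74]),
([.399004,.450121,1.656904,-.000666,1.034801,-.280446],[568.74,252.5,169.01]),
([.39927894,.63463759,1.71868543,-.00043994,.78556624,-1.85337204],[570.31,253.44,32.97]),
([-.0652008564,.605603341,1.85658692,-.000502773,.680712214,-.0643271673],[564.06,-25.01,13.39]),
([-.48653227,.74089197,1.70105834,.72205289,1.23476662,-.92536727],[565.23,-48.31,68.92]),
([-.26466206,.60974653,1.85006841,-1.15861467,.84459879,.62414736],[551.27,-375.6,111.99])]
def fk(q,x):
    r0,h,e,L1,L2,L2p,Lt=x
    ry=lambda a:R.from_euler('y',a); rz=lambda a:R.from_euler('z',a)
    A=rz(q[0]); p=A.apply([r0,e,h])
    A=A*ry(q[1]); p=p+A.apply([0,0,L1])
    A=A*ry(q[2]); p=p+A.apply([L2p,0,L2])
    A=A*rz(q[3])*ry(q[4]); p=p+A.apply([0,0,Lt])
    A=A*rz(q[5]); return p,A.as_matrix()
def fitx():
    f=lambda x:np.concatenate([fk(q,x)[0]-np.array(p) for q,p in S])
    s=least_squares(f,[0,400,12,400,400,0,300]); return s.x,s.fun
def ik(p,M,q0,x):
    f=lambda q:np.r_[(fk(q,x)[0]-p)/100,(R.from_matrix(fk(q,x)[1].T@M)).as_rotvec()]
    s=least_squares(f,q0); return s.x,s.cost
E
python3 - <<'E'
from fk import *
x,r=fitx();print(x.round(1),np.abs(r).max())
q,p=S[-1]; 
Mm=R.from_rotvec([2.3523,-.003586,.00177]).as_matrix(); F=fk(q,x)[1]; print((F.T@Mm).round(2))
T=R.from_euler('z',np.round(np.degrees(R.from_matrix(F.T@Mm).as_rotvec()[2])/90)*90,degrees=True).as_matrix()
off=np.array(json.load(open('off.json')))
p0,M0=load() 
Ml=R.from_rotvec([np.radians(135),0,0]).as_matrix(); print((Ml.T@Mm).round(2))
for lean,yaw in((0,0),(-15,0),(15,0),(0,15),(0,-15),(0,10),(-10,10)):
    M=R.from_euler('z',yaw,degrees=True).as_matrix()@R.from_euler('x',lean,degrees=True).as_matrix()@Ml
    for z in (141,66,55):
        pos=np.array([551.5,-373,z])-M@off
        qq,c=ik(pos,M@T.T,q,x); print(lean,yaw,z,M[:,2].round(2),qq.round(3),c<1e-6)
E
```

```text
[  0.  312.8  11.9 562.8 485.1  77.5 336. ] 0.3234809491156909
[[-1.  0. -0.]
 [-0. -1. -0.]
 [-0. -0.  1.]]
[[ 1. -0.  0.]
 [ 0.  1.  0.]
 [-0. -0.  1.]]
0 0 141 [ 0.   -0.71 -0.71] [-0.265  0.609  1.849 -1.153  0.843  0.615] True
0 0 66 [ 0.   -0.71 -0.71] [-0.265  0.74   1.849 -1.268  0.797  0.784] True
0 0 55 [ 0.   -0.71 -0.71] [-0.265  0.76   1.847 -1.285  0.791  0.808] True
-15 0 141 [ 0.   -0.87 -0.5 ] [-0.186  0.721  1.871 -1.425  1.036  0.931] True
-15 0 66 [ 0.   -0.87 -0.5 ] [-0.186  0.861  1.85  -1.496  1.023  1.069] True
-15 0 55 [ 0.   -0.87 -0.5 ] [-0.186  0.882  1.845 -1.506  1.022  1.088] True
15 0 141 [ 0.   -0.5  -0.87] [-0.367  0.541  1.794 -0.75   0.754  0.179] True
15 0 66 [ 0.   -0.5  -0.87] [-0.367  0.662  1.81  -0.866  0.659  0.331] True
15 0 55 [ 0.   -0.5  -0.87] [-0.367  0.68   1.81  -0.885  0.647  0.355] True
0 15 141 [ 0.18 -0.68 -0.71] [-0.311  0.555  1.976 -1.417  0.645  0.64 ] True
0 15 66 [ 0.18 -0.68 -0.71] [-0.311  0.701  1.975 -1.614  0.637  0.884] True
0 15 55 [ 0.18 -0.68 -0.71] [-0.311  0.723  1.973 -1.641  0.638  0.918] True
0 -15 141 [-0.18 -0.68 -0.71] [-0.252  0.671  1.707 -0.961  1.04   0.641] True
0 -15 66 [-0.18 -0.68 -0.71] [-0.252  0.79   1.707 -1.024  0.975  0.759] True
0 -15 55 [-0.18 -0.68 -0.71] [-0.252  0.808  1.705 -1.034  0.967  0.775] True
0 10 141 [ 0.12 -0.7  -0.71] [-0.292  0.571  1.936 -1.318  0.711  0.624] True
0 10 66 [ 0.12 -0.7  -0.71] [-0.292  0.713  1.936 -1.484  0.687  0.841] True
0 10 55 [ 0.12 -0.7  -0.71] [-0.292  0.734  1.934 -1.508  0.685  0.871] True
-10 10 141 [ 0.14 -0.81 -0.57] [-0.235  0.643  1.968 -1.559  0.85   0.905] True
-10 10 66 [ 0.14 -0.81 -0.57] [-0.235  0.792  1.953 -1.677  0.857  1.084] True
-10 10 55 [ 0.14 -0.81 -0.57] [-0.235  0.815  1.949 -1.692  0.859  1.107] True
```

```bash
python3 - <<'E'
from fk import *
off=np.array(json.load(open('off.json')))
Ml=R.from_rotvec([np.radians(135),0,0]).as_matrix()
o=ctrl.get_obs()
d0=np.array([551.5,-373,140]); save(d0-Ml@off,Ml); print(d0-Ml@off)
M1=R.from_euler('z',-2,degrees=True).as_matrix()@Ml
def path(d0,Ma,d1,Mb,n): return [(np.array(d)-M@off,M) for d,M in interp(d0,Ma,d1,Mb,n)]
plan(path(d0,Ml,[551.5,-373,66],M1,5)+path([551.5,-373,66],M1,[551.5,-373,57],M1,5))
E
```

```text
[ 551.5        -374.95497609  110.94624627]
[[[-0.0, -0.07, 0.07], [-0.0, -0.005, 0.005]], [[-0.0, -0.14, 0.14], [0.0, -0.009, 0.009]], [[-0.0, -0.209, 0.209], [0.0, -0.014, 0.014]], [[-0.0, -0.279, 0.279], [-0.0, -0.019, 0.019]], [[-0.0, -0.349, 0.349], [-0.0, -0.024, 0.024]]]
  max 0.349
[[[-0.0, -0.008, 0.008], [0.0, 0.0, -0.0]], [[-0.0, -0.017, 0.017], [0.0, 0.0, -0.0]], [[-0.0, -0.025, 0.025], [0.0, 0.0, -0.0]], [[-0.0, -0.034, 0.034], [0.0, 0.0, -0.0]], [[-0.0, -0.042, 0.042], [0.0, 0.0, -0.0]]]
  max 0.042
```

move_arm(motion=[[[0, -0.07, 0.07], [0, -0.005, 0.005]], [[0, -0.14, 0.14], [0.0, -0.009, 0.009]], [[0, -0.209, 0.209], [0.0, -0.014, 0.014]], [[0, -0.279, 0.279], [0, -0.019, 0.019]], [[0, -0.349, 0.349], [0, -0.024, 0.024]]])

```text
t: 34.62
ee_pos: [551.2, -374.9, 35.6]
orientation: [2.356, -0.043, -0.018]
ft_force: [0.9, -0.3, -3.1]
width: 12.2
```

```bash
python3 - <<'E'
from h import *
o=ctrl.get_obs();print(o['ft_force'],o['qpos'],o['t'])
off=np.array(json.load(open('off.json')));print('disc',o['ee_pos']+R.from_rotvec(o['orientation']).as_matrix()@off)
im=snap('side','s15.png'); cv2.imwrite('pics/cs15.png',cv2.resize(im['pixels'][220:350,355:495][:,:,::-1],None,fx=4.5,fy=4.5))
print([(np.round(d['location'],1).tolist(),round(d['p'],2)) for d in ctrl.pinpoint('side','cover_disc')])
im=snap('top','t15.png'); cv2.imwrite('pics/ct15.png',cv2.resize(im['pixels'][180:255,355:450][:,:,::-1],None,fx=7,fy=7))
E
```

```text
[ 0.92769455 -0.26662629 -3.12194688] [-0.26133394  0.74923393  1.83010036 -1.23118318  0.82005717  0.77999837] 34.625
disc [ 551.32505411 -372.97495462   64.60887928]
[([548.7, -374.9, 67.4], 0.89), ([625.5, 476.2, 332.5], 0.7), ([613.8, 397.9, 126.2], 0.21)]
```

View pics/cs15.png

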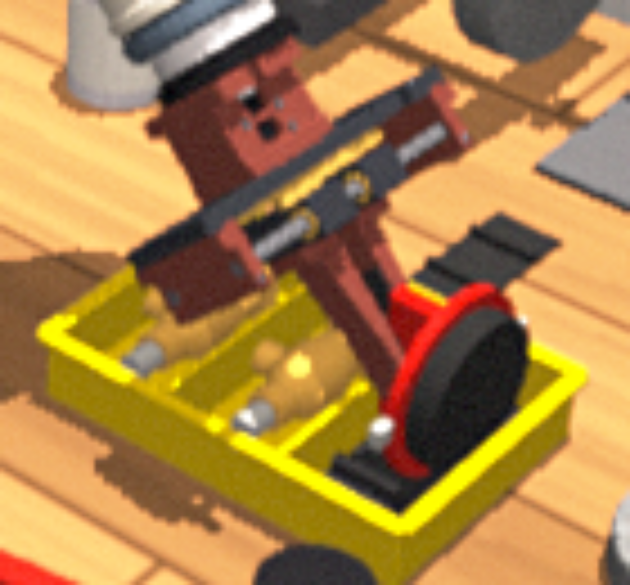

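View pics/ct15.png

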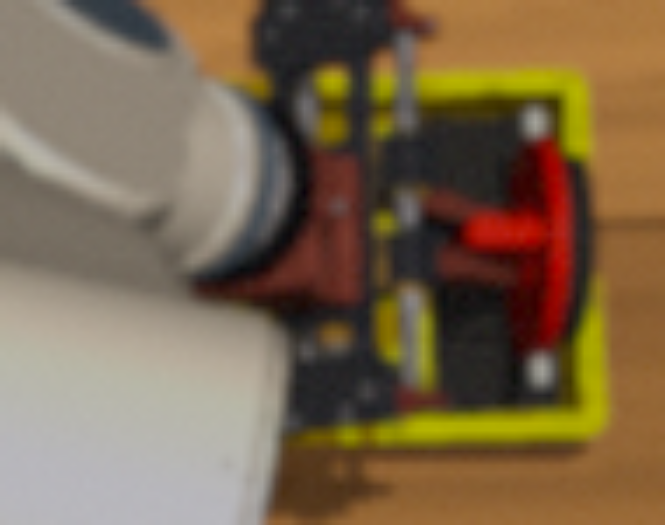

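move_arm(motion=[[[0, -0.008, 0.008], [0, 0, 0]], [[0, -0.017, 0.017], [0, 0, 0]], [[0, -0.025, 0.025], [0, 0, 0]], [[0, -0.034, 0.034], [0, 0, 0]], [[0, -0.042, 0.042], [0, 0, 0]]])

```text
t: 35.4
ee_pos: [551.4, -375.0, 28.0]
orientation: [2.356, -0.043, -0.017]
ft_force: [-0.3, 0.0, -3.8]
width: 11.6
```

move_arm(motion=[[[0, -0.003, 0.003], [0, 0, 0]], [[0, -0.006, 0.006], [0, 0, 0]], [[0, -0.007, 0.007], [0, 0, 0]], [[0, -0.007, 0.007], [0, 0, 0]], [[0, -0.007, 0.007], [0, 0, 0]]])

```text
t: 36.02
ee_pos: [551.4, -375.0, 26.6]
orientation: [2.355, -0.043, -0.017]
ft_force: [0.3, -0.5, -2.9]
width: 11.6
```

move_arm(motion=[[[0, -0.002, 0.002], [0, 0, 0]], [[0, -0.004, 0.004], [0, 0, 0]], [[0, -0.006, 0.006], [0, 0, 0]], [[0, -0.006, 0.006], [0, 0, 0]], [[0, -0.006, 0.006], [0, 0, 0]]])

```text
t: 36.65
ee_pos: [551.5, -375.1, 25.6]
orientation: [2.355, -0.043, -0.017]
ft_force: [-0.7, 1.5, -0.6]
width: 11.9
```

move_arm(motion=[[[0, -0.002, 0.002], [0, 0, 0]], [[0, -0.003, 0.003], [0, 0, 0]], [[0, -0.003, 0.003], [0, 0, 0]], [[0, -0.003, 0.003], [0, 0, 0]], [[0, -0.003, 0.003], [0, 0, 0]]])

```text
t: 37.28
ee_pos: [551.5, -375.1, 25.5]
orientation: [2.354, -0.043, -0.017]
ft_force: [-1.8, 3.3, 5.8]
width: 11.7
```

move_arm(motion=[[[0, 0, 0], [0, 0, 0]], [[0, 0, 0], [0, 0, 0]], [[0, 0, 0], [0, 0, 0]], [[0, 0, 0], [0, 0, 0]], [[0, 0, 0], [0, 0, 0]]], gripper=0.3)

```text
t: 37.9
ee_pos: [551.3, -375.0, 24.6]
orientation: [2.356, -0.043, -0.017]
ft_force: [0.4, -0.1, 0.3]
width: 26.4
```

```bash
python3 - <<'E'
from h import *
o=ctrl.get_obs();print(o['ft_force'],o['qpos'],o['t'],o['width'])
im=snap('side','s16.png'); cv2.imwrite('pics/cs16.png',cv2.resize(im['pixels'][220:350,355:495][:,:,::-1],None,fx=4.5,fy=4.5))
for n in('cover_disc','cover_grip'):print([(np.round(d['location'],1).tolist(),round(d['p'],2)) for d in ctrl.pinpoint('side',n)])
E
```

```text
[ 0.44988636 -0.12867004  0.25527932] [-0.26146363  0.76890034  1.82837048 -1.24798505  0.81385578  0.80378661] 37.9 26.353763571457282
[([555.1, -380.6, 55.2], 0.78), ([727.1, -31.9, 1.8], 0.18)]
[([553.1, -378.9, 57.3], 0.73)]
```

View pics/cs16.png

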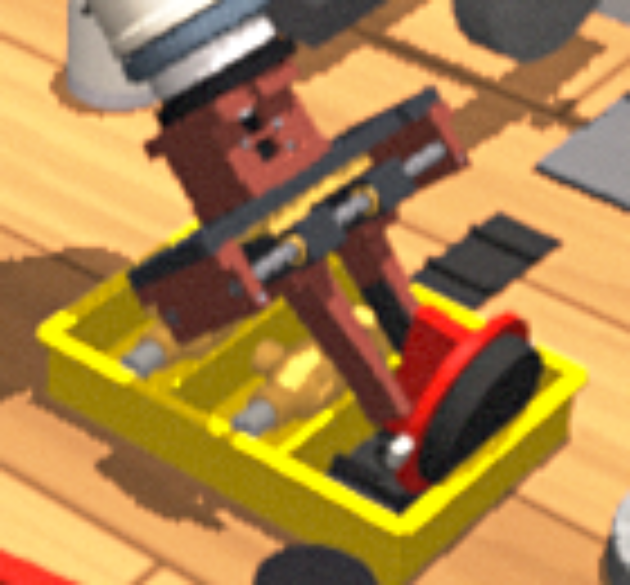

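```bash
cat > ov.py <<'E'
from h import *
import sys
def overlay(img,im,phi,cy,x0,col,crop,f,yaw=0):
    a=np.array([0,np.cos(phi),np.sin(phi)]);u=np.array([0,-np.sin(phi),np.cos(phi)]);e=np.array([1.,0,0])
    # lowest point of plug-side or grip-side disc edge at z=7
    cz=7+48*np.cos(phi)+3*abs(np.sin(phi)); C=np.array([x0,cy,cz])
    t=np.linspace(0,2*np.pi,60)
    for r,h in((48,3),(48,-3),(40,-17)):
        P=[proj(im,C+a*h+r*(np.cos(k)*e+np.sin(k)*u)) for k in t]
        P=((np.array(P)-[crop[0],crop[1]])*f).astype(int); cv2.polylines(img,[P],True,col,1)
    g=[proj(im,C+a*h+s*u) for h,s in((3,37),(35,37),(35,-37))]
    cv2.polylines(img,[((np.array(g)-[crop[0],crop[1]])*f).astype(int)],False,col,1)
E
python3 - <<'E'
from ov import *
im=ctrl.get_image('side'); src=im['pixels'][235:345,400:500][:,:,::-1]; out=[]
for phi,cy in((12,-376),(20,-378),(28,-380)):
    b=cv2.resize(src,None,fx=2.65*1,fy=2.65); b=cv2.resize(src,(265*1,292)); 
    f=2.65; overlay(b,im,np.radians(phi),cy,551.5,(255,255,0),(400,235),f); out.append(b)
cv2.imwrite('pics/ov.png',np.hstack(out))
E
```

```text
(no output)
```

View pics/ov.png

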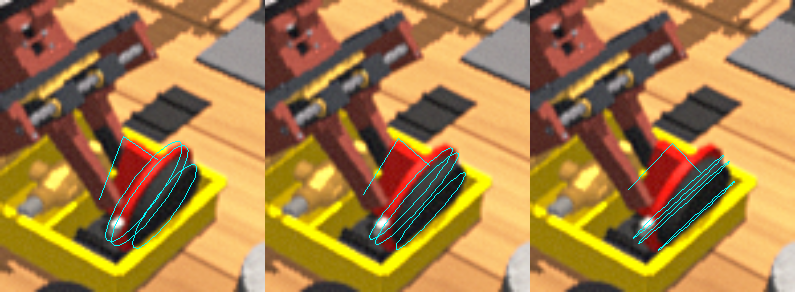

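move_arm(motion=[[[0, 0, -0.08], [0, 0, 0]], [[0, 0, -0.2], [0, 0, 0]], [[0, 0, -0.35], [0, 0, 0]], [[0, 0, -0.5], [0, 0, 0]], [[0, 0, -0.7], [0, 0, 0]]])

```text
t: 38.72
ee_pos: [554.0, -299.4, 100.2]
orientation: [2.356, -0.042, -0.017]
ft_force: [-0.2, 0.9, 0.6]
width: 26.0
```

move_arm(motion=[[[0, 0, -0.15], [0, 0, 0]], [[0, 0, -0.3], [0, 0, 0]], [[0, 0, -0.5], [0, 0, 0]], [[0, 0, -0.7], [0, 0, 0]], [[0, 0, -0.8], [0, 0, 0]]])

```text
t: 39.35
ee_pos: [557.6, -214.6, 185.1]
orientation: [2.356, -0.042, -0.015]
ft_force: [-0.1, 0.0, 0.2]
width: 26.1
```

```bash
python3 - <<'E'
from ov import *
o=ctrl.get_obs();print(o['ft_force'],o['t'],o['ee_pos'])
im=snap('side','s17.png'); src=im['pixels'][235:345,400:500][:,:,::-1]; out=[]
for phi,cy in((None,0),(12,-378),(18,-378)):
    b=cv2.resize(src,(265,292)); f=2.65
    if phi: overlay(b,im,np.radians(phi),cy,551.5,(255,255,0),(400,235),f)
    out.append(b)
cv2.imwrite('pics/ov2.png',np.hstack(out))
for c in('side','top','wrist'):
  ctrl.get_image(c)
  for n in('cover_disc','cover_grip'):print(c,n,[(np.round(d['location'],1).tolist(),round(d['p'],2)) for d in ctrl.pinpoint(c,n)])
E
```

```text
[-0.12583699  0.04872221  0.21306398] 39.35 [ 557.58839841 -214.64621344  185.09491875]
side cover_disc [([551.0, -380.3, 56.2], 0.64), ([550.4, -294.1, -4.7], 0.57)]
side cover_grip [([553.2, -357.5, 57.6], 0.75)]
top cover_disc [([557.0, -373.8, 54.8], 0.61), ([569.8, 254.5, 7.6], 0.48), ([557.0, -292.7, 1.6], 0.31)]
top cover_grip [([554.7, -358.7, 59.6], 0.56)]
wrist cover_disc [([552.8, -380.1, 56.8], 0.89)]
wrist cover_grip [([556.3, -356.6, 59.3], 0.71), ([362.9, -260.5, -2.0], 0.24)]
```

View pics/ov2.png

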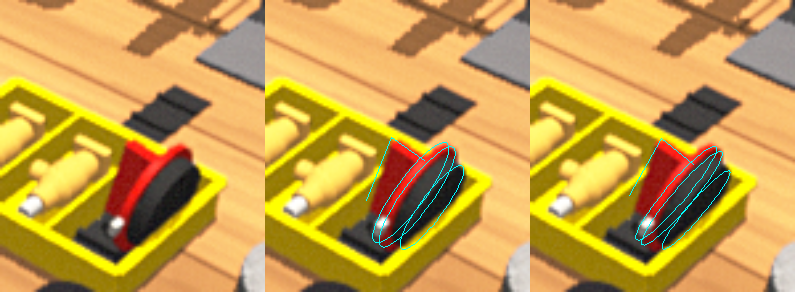

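View pics/s17.png

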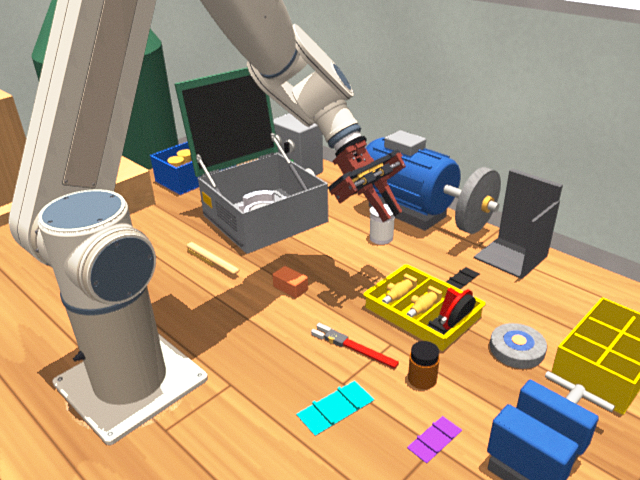

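```bash
python3 - <<'E'
from h import *
a=snap('side','s18.png')['pixels'].astype(int)
for i in range(4): ctrl.get_image('side')
b=ctrl.get_image('side')['pixels'].astype(int)
print('diff cover',np.abs(a-b)[270:345,400:500].mean(), np.abs(a-b)[60:200,170:330].mean())
for n in('tin','compound_bar','wrench','brush','oil_jar','buff_wheel','tap0'): print(n,[np.round(d['location']).tolist() for d in ctrl.pinpoint('side',n)][:2])
print(ctrl.close_job())
E
```

```text
diff cover 2.792 3.433824404761905
tin [[728.0, -32.0, 4.0], [416.0, -16.0, 0.0]]
compound_bar [[415.0, -14.0, 1.0]]
wrench [[361.0, -262.0, -0.0]]
brush [[358.0, 209.0, 1.0]]
oil_jar [[388.0, -417.0, 1.0]]
buff_wheel [[586.0, -504.0, 5.0]]
tap0 [[551.0, -293.0, 7.0], [551.0, -226.0, 1.0]]
the job is handed in; nothing more can be done
None
```

The job is handed in at about 40 s: the lid is up on its struts, and the cover stands on edge, released, in the cradle slot. No verdict came back from the hand-in, so the results below are my own checks.

**What I did**
- **Lid:** I lifted it by the handle to about 1.2 rad and let go, and the struts took it on to its stop.
- **Cover out:** I pressed the cover down about 8.5 mm (about 8–9.5 N measured), turned it a quarter turn anticlockwise and lifted it out.
- **Placing:** I set it on the bench and took it again with the gripper leaning 45°. I then stood it in the black cradle and backed the arm off.

**Last checks**
- **Cover position:** the disc's centre is at about (553, −378, 56) mm. That is 13 mm across and 2 mm along from the cradle's middle, and about 49 mm above its floor.
- **Cover tilt:** on release the cover tipped towards the outer tray wall. Its axis is now about 7–15° off level, against the 30° allowed.
- **At rest:** the last pictures of the cover and lid matched to within image noise (my judgement; I set no threshold). The wrist force was near zero with the arm clear.
- **Other things:** the tin, compound bar, wrench, brush, jar, wheel and taps were all found within a few millimetres of where they started.

**What failed or disagreed**
- **First handle grasp:** it closed on nothing. In the pictures the fingertips end about 24 mm short of the stated TCP, so I corrected for that in every later move.
- **Cover reading across the slot:** the cameras differ by about 6 mm (−374 to −380). Both values are well inside the limit.

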